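# Reload the chocolate melter

### The job

Reload the chocolate melter: first turn its lid counter-clockwise until the lugs come to the slots, lift it off and lay it down flat, handle up, in the middle of the baking tray; then draw every chocolate plaque up out of the slotted rack and put them all in the pot. When all are in, put the lid back on and turn it clockwise fully home, and only then turn the heat dial clockwise to the melt mark (the broad white one) and pull its knob right out to lock it. Leave the white scraper in the rack, and the bowl, the bottle, the spatula and the spoon where they are.

Things in the scene. Friction and masses are not known exactly. Their poses are not given: they have to be found in the camera images.
- melter: chocolate melter, fixed: a round steel drum, radius 116 mm, 155 mm high, with a bayonet collar at its rim and a control console in front. Origin on the table under the drum's axis, z up. The console lies towards its -x, 110 to 225 mm from the axis, 125 mm wide, flat top 100 mm above the table. Its round pot has inner radius 82 mm, floor 28 mm and rim (the lid's seat) 138 mm above the table
- slot0 (a point): middle of the collar's slot at melter +x, 100 mm from the axis; two more slots 120 and 240 degrees on. The collar stands on the rim between radius 97 and 116 mm; its lip is 150 to 155 mm above the table and is cut open by the slots, each 24 degrees wide, through which the lid's lugs pass up and down. Between slots the lugs are held under the lip
- lock0 (a point): where a lug's centre lies when the lid is turned clockwise (from above) fully home against a stop under the lip: -50 degrees from melter +x, 50 degrees clockwise of a slot, 100 mm from the axis
- lock1 (a point): where a lug's centre lies when the lid is turned clockwise (from above) fully home against a stop under the lip: 70 degrees from melter +x, 50 degrees clockwise of a slot, 100 mm from the axis
- lock2 (a point): where a lug's centre lies when the lid is turned clockwise (from above) fully home against a stop under the lip: 190 degrees from melter +x, 50 degrees clockwise of a slot, 100 mm from the axis
- lid: the melter's loose steel lid, 0.36 to 0.59 kg: a disc of radius 94 mm, 6 mm thick, with a spigot of radius 76 mm reaching 6 mm below it. Origin at the centre of the disc's underside (above the spigot's), z up: 138 mm above the table when on the melter, 9 mm when on the tray. It starts locked, 41 to 50 degrees clockwise of where it can be lifted; it turns easily
- lid_lug (a point): centre of the lid's lug at lid +x, in line with the handle, 100 mm from the lid's axis. Two more lugs at 120 and 240 degrees; each is 26 mm wide, 6 mm thick, reaches to radius 105 mm and shows as a dark pad near the disc's edge. Any lug fits any slot, with about 4 degrees to spare either way and 3.5 mm sideways
- lid_handle (a point): middle of the lid's handle, the place to grip, 43 mm above the lid's origin: a straight black bar along lid x over the centre, 124 mm long, 20 mm wide, 18 mm high, open below between posts 47 mm either side of the middle
- dial (a joint): angle of the heat dial (rad): 0 at its off end, growing clockwise seen from above, to 2.6; 1.571 at the melt mark, the one broad white mark, straight towards the drum (melter +x). At angle a the knob's bar points along melter +y turned clockwise by a. Slightly stiff (0.06 N m), stays where left. Starts between 0.15 and 0.75
- pull (a joint): how far the dial's knob is pulled up out of the console (m): 0 pushed in (start), 0.012 fully out, where it locks the setting. About 5 N to move; stays where left. Forced, it still turns when out
- knob_grip (a point): middle of the knob's bar grip, on the dial's vertical axis, 170 mm in front (melter -x) of the drum's axis, 130 mm above the table when in. The bar is 50 mm long, 13 mm wide, 36 mm high, its top 12 mm above this point; a white line marks its pointing end. A round skirt, radius 23 mm, lies 24 mm below this point
- rack: white slotted rack, fixed: 298 mm long (its x), 90 mm wide, 55 mm high, floor 10 mm above the table; origin at the centre of its underside. Six slots 13.6 mm wide at x = -130, -78, -26, 26, 78, 130 mm hold flat things by their upright edges, so these leave straight up only. Plaques 1 to 5 start in the first five, the white scraper in the last
- plaque1: a dark chocolate plaque, a slab 10 mm thick (its x), 60 mm wide (its y), 84 mm tall (its z), 70 g, origin at its centre; it starts on edge in a slot of the rack, z up, its bottom 10 mm and its top 94 mm above the table. Three to five of plaque1..plaque5 are present (None if absent)
- plaque2: a dark chocolate plaque, a slab 10 mm thick (its x), 60 mm wide (its y), 84 mm tall (its z), 70 g, origin at its centre; it starts on edge in a slot of the rack, z up, its bottom 10 mm and its top 94 mm above the table. Three to five of plaque1..plaque5 are present (None if absent)
- plaque3: a dark chocolate plaque, a slab 10 mm thick (its x), 60 mm wide (its y), 84 mm tall (its z), 70 g, origin at its centre; it starts on edge in a slot of the rack, z up, its bottom 10 mm and its top 94 mm above the table. Three to five of plaque1..plaque5 are present (None if absent)
- plaque4: a dark chocolate plaque, a slab 10 mm thick (its x), 60 mm wide (its y), 84 mm tall (its z), 70 g, origin at its centre; it starts on edge in a slot of the rack, z up, its bottom 10 mm and its top 94 mm above the table. Three to five of plaque1..plaque5 are present (None if absent)
- plaque5: a dark chocolate plaque, a slab 10 mm thick (its x), 60 mm wide (its y), 84 mm tall (its z), 70 g, origin at its centre; it starts on edge in a slot of the rack, z up, its bottom 10 mm and its top 94 mm above the table. Three to five of plaque1..plaque5 are present (None if absent)
- tray: low square aluminium baking tray, fixed, 270 mm a side, floor 3 mm thick, rim 12 mm above the table; origin at the centre of its underside
- scraper: bystander: a white plastic scraper, 8 x 60 x 95 mm with a round top, standing in the rack's last slot (+130 mm); origin 47.5 mm above its foot
- bowl: bystander: small loose steel bowl, radius 60 mm, 60 mm high, beyond the melter
- squeeze: bystander: loose squeeze bottle, radius 30 mm, 170 mm high, beyond the melter
- spatula: bystander: loose spatula, 240 mm long, flat on the table at the robot's left
- spoon: bystander: loose spoon, 220 mm long, flat on the table at the robot's right

How it is judged (in metres and radians):
On the way, in this order (a step that is already met when the one before it is completed fails the run):
1. the lid is off the melter and lies flat, let go, on the tray (horizontal distance between lid and tray below 0.06 m and height (world z) of lid below 0.02 m and angle between lid's own z axis and vertical below 0.1 rad and contact force between the fingers and lid below 0.1 N and linear speed of lid below 0.02 m/s), for 0.2 s.
2. every plaque is in the pot (horizontal distance between each of plaque1, plaque2, plaque3, plaque4, plaque5 and melter below 0.08 m and z of plaque1 in the frame of melter between 0.02 and 0.125 m and z of plaque2 in the frame of melter between 0.02 and 0.125 m and z of plaque3 in the frame of melter between 0.02 and 0.125 m and z of plaque4 in the frame of melter between 0.02 and 0.125 m and z of plaque5 in the frame of melter between 0.02 and 0.125 m), for 0.2 s.
3. the lid is back on and turned clockwise home (horizontal distance between lid and melter below 0.008 m and z of lid in the frame of melter between 0.132 and 0.143 m and angle between lid's own z axis and vertical below 0.06 rad and (horizontal distance between lid_lug and lock0 below 0.022 m or horizontal distance between lid_lug and lock1 below 0.022 m or horizontal distance between lid_lug and lock2 below 0.022 m)), for 0.2 s.
4. the dial is at the melt mark with its knob still in (value of joint dial between 1.431 and 1.711 rad and value of joint pull below 0.005 m), for 0.1 s.
5. the knob is pulled out at the mark (value of joint dial between 1.431 and 1.711 rad and value of joint pull above 0.009 m), for 0.2 s.
At the end, for the whole second after the job is handed in: all plaques lie in the pot below its rim; the lid sits flat on its seat (within 8 mm of the axis), its lugs within 22 mm of the lock stops; the dial is within 0.14 rad of the melt mark, its knob out by more than 9 mm; the scraper, bowl, bottle, spatula and spoon have moved less than 50 mm (all of step 2 and all of step 3 and all of step 5 and linear speed of lid below 0.02 m/s); the robot touches nothing.
It fails at once if the white scraper, bowl, bottle, spatula or spoon is moved more than 50 mm (distance of any of scraper, bowl, squeeze, spatula, spoon from where it was at the start of the episode above 0.05 m).
Of plaque1, plaque2, plaque3, plaque4, plaque5 only 3 to 5 are there at a start; the rules pass over those that are not, and their reading is None.
At some moment in a run one of lid may be knocked a few centimetres aside while the robot is not near it.
Once in a run the grip may slacken for a moment while it holds something.
It also fails if it takes over 210 s, if anything falls off the work surface, if the arm or the gripper's body presses on something with over 40 N, if the wrist force passes 120 N, or if a joint passes its speed limit or range.

### The arm

A 6-joint arm with a two-finger parallel gripper is mounted at the origin on the work surface. World frame = base frame: x ahead of the robot, y to its left, z up, the work surface at z = 0. Lengths are in m, angles in degrees, forces in N, time in s.
With the tool pointing down it reaches from about 0.3 to 0.75 m from the base axis. Payload 8.5 kg.
Tool frame: the origin (TCP) lies between the finger pads; the fingertips stand 22 mm ahead of it and the grasp point (between the pads) lies 3 mm ahead of it (env.nose_length is the distance from the TCP to the fingertips, in m); z points along the fingers, x is the direction in which the jaws open and shut, and the axes are right-handed (so a half turn about z gives the same grasp; the last joint's range is limited). The gripper opens to 85 mm and grips with 20 to 120 N. Pads are 22 mm wide; open, the fingers measure 114 mm over their backs; the gripper's body (76 mm by 85 mm) begins 54 mm behind the grasp point. The pads swing forward as they close: fully open they stand 13 mm farther back than shut.
Start: joints at [-12.336, 21.807, 74.336, -0, 83.858, -12.336], TCP at [0.55, 0, 0.253] pointing down, gripper open.
Joint ranges: [-178.18, 178.18], [-50.72, 133.34], [12.68, 142.11], [-81.47, 261.47], [9.98, 163.14], [-165.26, 165.26]. Speed limits (degrees/s): [136.94, 136.94, 180, 180, 180, 180].

### API

Orientations are given as a 3x3 rotation matrix whose columns are the frame's x, y, z axes.
In Python, from rig import env gives the robot as it stands.
- The arm moves only by the tool arm_command, never from a script. Its argument "steps" is a list of rows, each an object with "delta_pos": the shift along the world's x, y, z in mm, a list of three; "dr": the turn, a rotation vector about the world's x, y, z in degrees, a list of three. In form: [{"delta_pos": [dx, dy, dz], "dr": [wx, wy, wz]}, ...]. A call has 1 to 20 rows; each row shifts and turns the commanded pose from where the row before left it; what a row does not reach is not made up. A row lasts 1/10 s, in which the tool goes at most 50 mm and 8.59 degrees, less where a joint would pass 70% of its speed; a pose out of reach is approached as far as the arm can. A call with a gripper value outside its range is refused whole. "grip" is the opening, from 0 (shut) to 1 (fully open), set as the call begins (left out, the last holds). The fingers move at their own pace and stop on an object; "squeeze" is the grip in N (left out, the last holds). Time passes only in rows, so rows that do not move let the fingers close. It gives the time, the measured TCP pose, the force and the opening at its end, in the units of the state.
- env.observe(): the state, without advancing time (a new reading comes with each control period).
- env.get_image(name): name is "scene" or "side" or "wrist"; returns the picture (420x560x3 uint8, blue, green, red); there is no depth.
- env.get_calibration(name): a dict with "fx", "fy", "cx", "cy" (pixels), "k1" (the pictures are not rectified: a ray, as slopes to the right and down, at radius r is drawn at 1 + k1 r^2 times it, then the intrinsics apply), "view" (4x4, takes a point from world to camera coordinates). Camera axes: x right, y up, looking along -z (the intrinsics and any distortion apply to the point x, -y, -z); pixel columns grow to the right and rows downward; lengths in m; the calibration is good to about 2 mm. A picture is of the moment at which its call begins: read the wrist's pose just before it. get_calibration takes no time and is no camera call; for the wrist camera it gives the pose at the moment of the call.
- env.close_job(): hands the job in, once; it reports no verdict.
The state is a dict: "time_s": time; "q": joint angles; "qvel": joint speeds; "joint_efforts": joint torques, N m; "position": TCP position; "tool_rot": TCP orientation; "ft_force": force on the tool from outside, world axes, zero at the start; "wrist_torque": the same for the moment, N m; "grip_width": finger opening in m.
Only numpy, scipy, OpenCV 4.12 (cv2) and the standard library are available. Lean on these libraries where they do the work, as an engineer would, in place of code of your own. Each camera call takes 0.05 s, during which the arm holds its last target. There are 200 camera calls.

## Working session

There is one attempt and no reset: what is moved stays moved. The work goes in short steps, Python scripts to look and compute and a tool call to move; the robot and the scene stay as the last step left them, time stands still between calls to the robot, and variables do not carry over. Pictures are saved under pics/ and viewed, about 12 in all and at most 16, crops included, and the job is handed in when it is done.

Besides the shell and the picture viewer there is one more tool, called after "Request:" as name(argument=value, ...) on one line, values as JSON. arm_command: Moves the arm, as the interface text tells. Its arguments: {"type":"object","properties":{"steps":{"type":"array"},"grip":{"type":"number"},"squeeze":{"type":"number"}},"required":["steps"]}

```bash
ls; mkdir -p pics
cat > h.py <<'E'
import numpy as np, cv2
from rig import env
def grab(name,fn=None):
    c=env.get_calibration(name); im=np.ascontiguousarray(env.get_image(name))
    if fn: cv2.imwrite('pics/'+fn,im)
    return im,c
def ray(c,u,v):
    xd,yd=(u-c['cx'])/c['fx'],(v-c['cy'])/c['fy']
    x,y=xd,yd
    for _ in range(20):
        s=1+c['k1']*(x*x+y*y); x,y=xd/s,yd/s
    V=np.array(c['view']); R=V[:3,:3]; o=-R.T@V[:3,3]
    d=R.T@np.array([x,-y,-1.0]); return o,d/np.linalg.norm(d)
def onz(c,u,v,z):
    o,d=ray(c,u,v); return o+d*(z-o[2])/d[2]
def proj(c,p):
    V=np.array(c['view']); q=V[:3,:3]@np.array(p)+V[:3,3]
    x,y=q[0]/-q[2],-q[1]/-q[2]; s=1+c['k1']*(x*x+y*y)
    return np.array([c['fx']*x*s+c['cx'],c['fy']*y*s+c['cy']])
E
python3 - <<'E'
from h import *
ims=[grab(n)[0] for n in('scene','side','wrist')]
cv2.imwrite('pics/a1.png',ims[0]);cv2.imwrite('pics/a2.png',ims[1]);cv2.imwrite('pics/a3.png',ims[2])
for n in('scene','side','wrist'):
    c=env.get_calibration(n); print(n,c['fx'],c['cx'],c['cy'],c['k1'],onz(c,280,210,0),ray(c,280,210)[0])
s=env.observe();print(s['position'],s['tool_rot'],s['ft_force'],s['grip_width'],s['time_s'])
cv2.imwrite('pics/a4.png',cv2.resize(np.vstack([np.hstack([ims[0],ims[1]])]),None,fx=.71,fy=.71))
E
```

```text
pics
scene 423.63811588385846 284.4574994686437 213.87229447827704 0.008504099229989511 [0.4429633  0.04132386 0.        ] [ 1.17637035 -0.41478734  0.92678288]
side 388.0705033819411 276.9505054415213 209.27966277910016 -0.06689471029869937 [ 0.61790773 -0.13561454  0.        ] [0.13270377 0.71927974 0.88324299]
wrist 292.79518568744135 281.62073919290134 211.01205697365083 0.013482617953635312 [ 0.54702242 -0.04348548  0.        ] [0.54960357 0.08513056 0.37311422]
[5.49805609e-01 3.54679833e-05 2.52861901e-01] [[ 9.99999437e-01  1.24793545e-05 -1.06124497e-03]
 [ 1.27076415e-05 -9.99999977e-01  2.15105977e-04]
 [-1.06124226e-03 -2.15119342e-04 -9.99999414e-01]] [ 0.12958349 -0.49741631  0.01178974] 0.08520141807872494 0.15
```

View pics/a1.png

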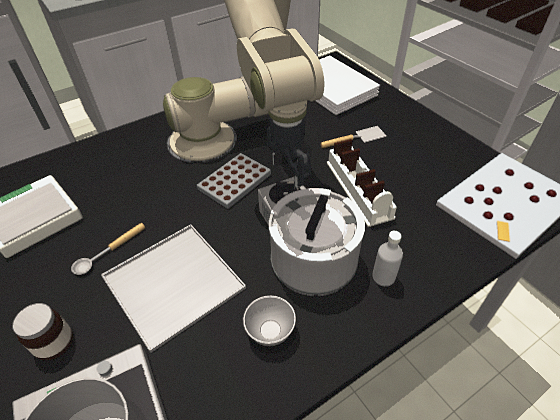

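View pics/a2.png

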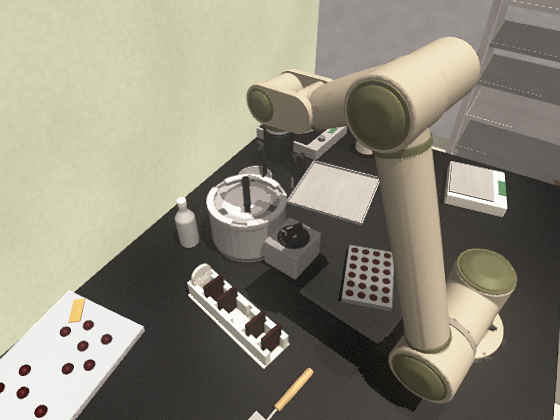

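View pics/a3.png

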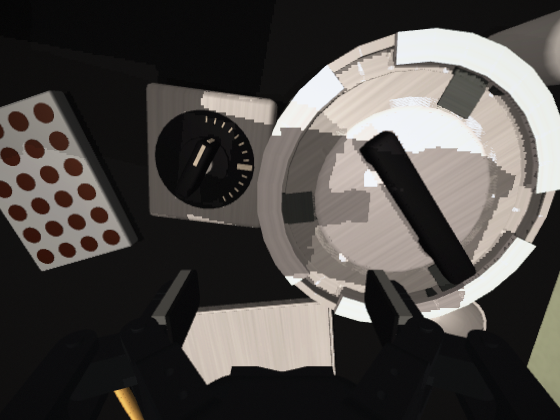

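Scene: melter in the centre, with the tray on the −y side and the rack on the +y side. I count 4 plaques plus the scraper at the far end. Wrist view: knob about (204,158), melt mark about (245,167), lug pads about (463,92) and (298,207), handle ends about (378,140) and (460,278).

Run:
```python
from h import *
w=env.get_calibration('wrist');s=env.get_calibration('scene');d=env.get_calibration('side')
f=lambda c,u,v,z:np.round(onz(c,u,v,z)[:2]*1000)
print('handle ends',f(w,378,140,.19),f(w,460,278,.19),'lugs',f(w,463,92,.144),f(w,298,207,.144))
L=[f(w,u,v,.155) for u,v in((257,190),(410,30),(558,170),(340,60),(345,317),(530,270))]
A=np.c_[2*np.array(L),np.ones(6)];x=np.linalg.lstsq(A,(np.array(L)**2).sum(1),rcond=None)[0];print('drum',x[:2],np.sqrt(x[2]+x[0]**2+x[1]**2))
print('knob skirt ctr',f(w,204,158,.106),'mark',f(w,245,167,.105),'knob line',f(w,198,155,.142),f(w,210,140,.142))
print('tray scene',[f(s,*p,.012) for p in((192,227),(244,285),(152,345),(102,278))])
print('rack side z55',[f(d,*p,.055) for p in((188,282),(268,358),(290,345))])
print('rack scene',[f(s,*p,.055) for p in((329,163),(370,222),(395,212))])
# chocolate in scene and side
for n,c,(u0,u1,v0,v1) in(('scene',s,(325,400,130,225)),('side',d,(185,295,255,370))):
    im=cv2.imread('pics/a1.png' if n=='scene' else 'pics/a2.png')[v0:v1,u0:u1]
    cv2.imwrite(f'pics/r_{n}.png',cv2.resize(im,None,fx=5,fy=5,interpolation=cv2.INTER_CUBIC))
a=cv2.imread('pics/r_scene.png');b=cv2.imread('pics/r_side.png')
h=475;b=cv2.resize(b,(int(b.shape[1]*h/b.shape[0]),h));cv2.imwrite('pics/r.png',cv2.resize(np.hstack([a,b]),(800,int(475*800/(a.shape[1]+b.shape[1])))))
```

```text
handle ends [608.  67.] [677. -29.] lugs [680.  96.] [563.   9.]
drum [647.9142455   14.57700576] 117.58450148562656
knob skirt ctr [479.  43.] mark [516.  35.] knob line [484.  51.] [494.  62.]
tray scene [array([ 366., -209.]), array([ 619., -183.]), array([ 641., -438.]), array([ 394., -476.])]
rack side z55 [array([655., 290.]), array([361., 364.]), array([334., 311.])]
rack scene [array([405., 251.]), array([662., 193.]), array([673., 275.])]
```

View pics/r.png

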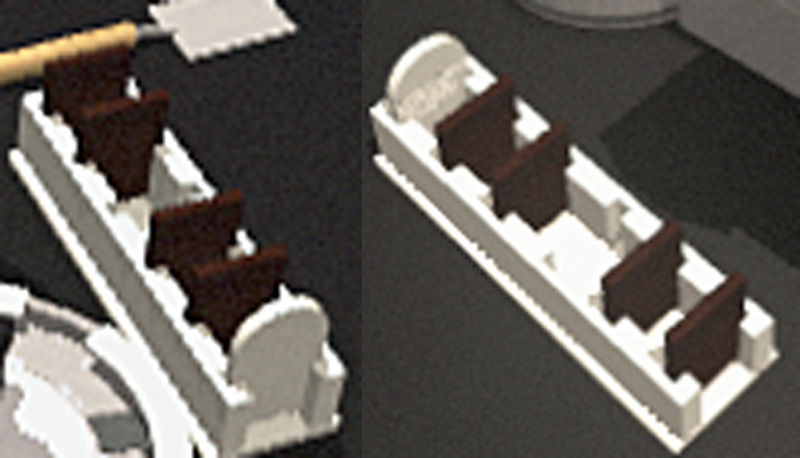

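The zoom shows plaques in slots 1, 2, 4 and 5, with slot 3 empty. Drum is about (648,15), knob about (479,43), handle along about −54°. Next I move above the lid, aligned with the handle, and look from closer.

Request:
arm_command(steps=[{"delta_pos": [18,4,10],"dr": [0,0,7.2]},{"delta_pos": [18,4,10],"dr": [0,0,7.2]},{"delta_pos": [18,4,10],"dr": [0,0,7.2]},{"delta_pos": [18,3,10],"dr": [0,0,7.2]},{"delta_pos": [18,2,10],"dr": [0,0,7.2]},{"delta_pos": [0,0,0],"dr": [0,0,0]},{"delta_pos": [0,0,0],"dr": [0,0,0]}])

```text
time_s: 0.85
position: [0.6396, 0.017, 0.3025]
tool_rot: [[0.811, 0.586, -0.001], [0.586, -0.811, 0.0], [-0.001, -0.001, -1.0]]
ft_force: [0.2, -0.2, 0.1]
grip_width: 0.0852
```

Run:
```python
from h import *
grab('wrist','b1.png'); grab('scene','b2.png')
```

```text
(no output)
```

View pics/b1.png

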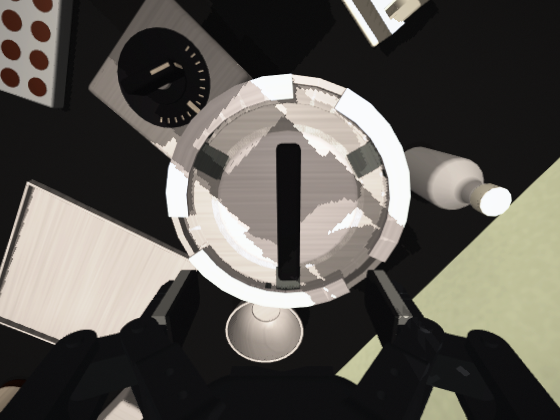

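The handle runs vertically at u≈288, v 143–281. Lug pads are at (209,162) and (363,158), melt mark at (194,107), dial centre at (164,78).

Run:
```python
from h import *
w=env.get_calibration('wrist')
im=cv2.imread('pics/b1.png')
f=lambda u,v,z:np.round(onz(w,u,v,z)[:2]*1000,1)
g=im.max(2)
# handle top rows: dark run around col 288
for v in (150,180,210,240,270):
    r=np.where(g[v,250:330]<45)[0]+250; print(v,r.min(),r.max(),np.median(r))
col=np.where(g[110:300,287]<45)[0]+110; print(col.min(),col.max())
a,b=f(288,143,.19),f(289,281,.19);print('handle',a,b,(a+b)/2,np.linalg.norm(b-a),np.degrees(np.arctan2(*(b-a)[::-1])))
# drum outer lip at z .155
pts=[(166,190),(207,103),(290,75),(380,115),(410,185),(400,240),(345,296),(230,298),(187,260)]
L=np.array([f(u,v,.155) for u,v in pts]);A=np.c_[2*L,np.ones(len(L))];x=np.linalg.lstsq(A,(L**2).sum(1),rcond=None)[0];C=x[:2];print('drum',C,np.sqrt(x[2]+C@C),np.linalg.norm(L-C,axis=1))
for p in((209,162),(363,158),(288,291)):
    q=f(*p,.144)-C;print('lug',q,np.hypot(*q),np.degrees(np.arctan2(q[1],q[0])))
# lip gap edges (outer)
for n,p in dict(g1a=(294,85),g1b=(340,93),g2a=(180,215),g2b=(193,253)).items():
    q=f(*p,.155)-C;print(n,np.hypot(*q),np.degrees(np.arctan2(q[1],q[0])))
D=f(164,78,.106);M=f(194,107,.105);print('dial',D,M,np.linalg.norm(C-D),np.degrees(np.arctan2(*(C-D)[::-1])),np.degrees(np.arctan2(*(M-D)[::-1])))
```

```text
150 276 300 288.0
180 277 299 288.0
210 277 299 288.0
240 278 299 288.5
270 278 299 288.5
144 289
handle [607.6  68.5] [681.8 -31. ] [644.7   18.75] 124.12046567750215 -53.287051405955545
drum [646.74248193  15.31966344] 117.41733865727076 [116.27768    118.30513472 117.61816793 117.23829603 117.17055848
 117.52314388 117.10450422 118.63827793 116.86270784]
lug [-85.94248193  -8.71966344] 86.38369482250789 -174.20663539461836
lug [30.25751807 80.18033656] 85.69949690938151 69.32508277992746
lug [ 60.05751807 -80.41966344] 100.37045254568226 -53.24757258859177
g1a 110.11709418726909 123.3533577179778
g1b 112.64504067809511 102.94929687102824
g2a 104.62828764934262 -140.59369487772184
g2b 106.98658397639352 -117.70642345257495
dial [478.1  40.9] [515.2  34.7] 170.57151090032548 -8.625095292403294 -9.487364068106372
```

Melter axis is about (646.5,16), yaw about −8.5°, and lid yaw −53.3°, so it needs about +45°. Descend and grip.

Request:
arm_command(steps=[{"delta_pos": [6,0.5,-30],"dr": [0,0,0.9]},{"delta_pos": [0,0,-30],"dr": [0,0,0]},{"delta_pos": [0,0,-30],"dr": [0,0,0]},{"delta_pos": [0,0,-28],"dr": [0,0,0]},{"delta_pos": [0,0,0],"dr": [0,0,0]},{"delta_pos": [0,0,0],"dr": [0,0,0]}])

```text
time_s: 1.55
position: [0.6458, 0.0174, 0.1862]
tool_rot: [[0.8, 0.6, 0.0], [0.6, -0.8, -0.0], [0.0, 0.0, -1.0]]
ft_force: [0.2, 0.2, 0.2]
grip_width: 0.0855
```

Request:
arm_command(grip=0, squeeze=50, steps=[{"delta_pos": [0,0,0],"dr": [0,0,0]},{"delta_pos": [0,0,0],"dr": [0,0,0]},{"delta_pos": [0,0,0],"dr": [0,0,0]},{"delta_pos": [0,0,0],"dr": [0,0,0]},{"delta_pos": [0,0,0],"dr": [0,0,0]},{"delta_pos": [0,0,0],"dr": [0,0,0]},{"delta_pos": [0,0,0],"dr": [0,0,0]},{"delta_pos": [0,0,0],"dr": [0,0,0]}])

```text
time_s: 2.35
position: [0.6462, 0.0176, 0.1859]
tool_rot: [[0.8, 0.601, 0.001], [0.601, -0.8, -0.0], [0.001, 0.001, -1.0]]
ft_force: [0.3, -0.1, 5.4]
grip_width: 0.0195
```

Request:
arm_command(steps=[{"delta_pos": [0,0,0],"dr": [0,0,5]},{"delta_pos": [0,0,0],"dr": [0,0,5]},{"delta_pos": [0,0,0],"dr": [0,0,5]},{"delta_pos": [0,0,0],"dr": [0,0,5]},{"delta_pos": [0,0,0],"dr": [0,0,5]},{"delta_pos": [0,0,0],"dr": [0,0,5]},{"delta_pos": [0,0,0],"dr": [0,0,5]},{"delta_pos": [0,0,0],"dr": [0,0,5]},{"delta_pos": [0,0,0],"dr": [0,0,5]},{"delta_pos": [0,0,0],"dr": [0,0,0]},{"delta_pos": [0,0,0],"dr": [0,0,0]}])

```text
time_s: 3.45
position: [0.6462, 0.0173, 0.1858]
tool_rot: [[0.141, 0.99, 0.001], [0.99, -0.141, -0.0], [-0.0, 0.001, -1.0]]
ft_force: [-0.3, -0.6, 5.8]
grip_width: 0.0191
```

Run:
```python
from h import *
s=env.observe();print(s['wrist_torque'],s['ft_force'],s['q'])
im,c=grab('wrist','c1.png')
```

```text
[0.02179267 0.03471861 0.15696358] [-0.27260722 -0.61570296  5.81479971] [-8.93459296e+00  3.43441840e+01  6.38986500e+01 -1.32840458e-02
  8.16934870e+01 -9.08448409e+01]
```

View pics/c1.png

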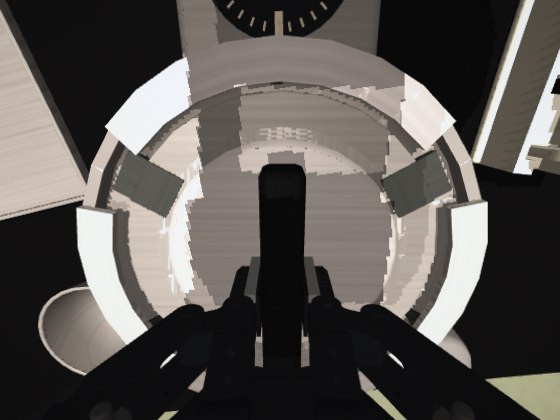

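The lugs (148,185) and (418,183) lie within the gaps, so I lift carefully.

Request:
arm_command(steps=[{"delta_pos": [0,0,5],"dr": [0,0,0]},{"delta_pos": [0,0,5],"dr": [0,0,0]},{"delta_pos": [0,0,5],"dr": [0,0,0]},{"delta_pos": [0,0,0],"dr": [0,0,0]}])

```text
time_s: 3.9
position: [0.6461, 0.0175, 0.2008]
tool_rot: [[0.141, 0.99, 0.0], [0.99, -0.141, -0.0], [-0.0, 0.001, -1.0]]
ft_force: [-0.9, -0.2, -5.6]
grip_width: 0.0191
```

Lid is free at about 5.6 N. Carry it to the tray.

Request:
arm_command(steps=[{"delta_pos": [0,0,30],"dr": [0,0,0]},{"delta_pos": [0,0,30],"dr": [0,0,0]},{"delta_pos": [-14,-34,0],"dr": [0,0,0]},{"delta_pos": [-14,-34,0],"dr": [0,0,0]},{"delta_pos": [-14,-34,0],"dr": [0,0,0]},{"delta_pos": [-14,-34,0],"dr": [0,0,0]},{"delta_pos": [-14,-34,0],"dr": [0,0,0]},{"delta_pos": [-14,-34,0],"dr": [0,0,0]},{"delta_pos": [-14,-34,0],"dr": [0,0,0]},{"delta_pos": [-14,-34,0],"dr": [0,0,0]},{"delta_pos": [-14,-34,-30],"dr": [0,0,0]},{"delta_pos": [-14,-34,-30],"dr": [0,0,0]},{"delta_pos": [0,0,-30],"dr": [0,0,0]},{"delta_pos": [0,0,-30],"dr": [0,0,0]},{"delta_pos": [0,0,-30],"dr": [0,0,0]},{"delta_pos": [0,0,-20],"dr": [0,0,0]},{"delta_pos": [0,0,-20],"dr": [0,0,0]},{"delta_pos": [0,0,0],"dr": [0,0,0]}])

```text
time_s: 5.7
position: [0.5049, -0.3215, 0.0676]
tool_rot: [[0.141, 0.99, -0.004], [0.99, -0.141, 0.004], [0.003, -0.005, -1.0]]
ft_force: [0.2, -0.5, -5.0]
grip_width: 0.019
```

Run:
```python
from h import *
grab('scene','d1.png')
```

```text
(no output)
```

View pics/d1.png

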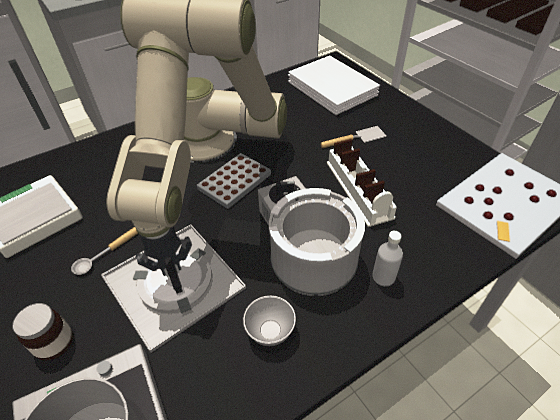

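Lid hangs over the tray centre and the pot is open. Lower and release.

Request:
arm_command(steps=[{"delta_pos": [0,0,-5],"dr": [0,0,0]},{"delta_pos": [0,0,-3],"dr": [0,0,0]},{"delta_pos": [0,0,-3],"dr": [0,0,0]},{"delta_pos": [0,0,0],"dr": [0,0,0]},{"delta_pos": [0,0,0],"dr": [0,0,0]}])

```text
time_s: 6.25
position: [0.506, -0.3225, 0.0595]
tool_rot: [[0.141, 0.99, 0.0], [0.99, -0.141, -0.0], [-0.0, 0.0, -1.0]]
ft_force: [-0.1, -0.3, -4.5]
grip_width: 0.0193
```

Request:
arm_command(grip=1, steps=[{"delta_pos": [0,0,0],"dr": [0,0,0]},{"delta_pos": [0,0,0],"dr": [0,0,0]},{"delta_pos": [0,0,0],"dr": [0,0,0]},{"delta_pos": [0,0,0],"dr": [0,0,0]},{"delta_pos": [0,0,0],"dr": [0,0,0]},{"delta_pos": [0,0,0],"dr": [0,0,0]}])

```text
time_s: 6.85
position: [0.506, -0.3225, 0.0594]
tool_rot: [[0.141, 0.99, 0.0], [0.99, -0.141, -0.0], [-0.0, 0.0, -1.0]]
ft_force: [-0.5, 0.3, 0.1]
grip_width: 0.0852
```

Request:
arm_command(steps=[{"delta_pos": [0,0,40],"dr": [0,0,0]},{"delta_pos": [0,0,40],"dr": [0,0,0]},{"delta_pos": [0,0,40],"dr": [0,0,0]},{"delta_pos": [0,0,40],"dr": [0,0,0]},{"delta_pos": [0,0,40],"dr": [0,0,0]},{"delta_pos": [0,41,10],"dr": [0,0,-7]},{"delta_pos": [0,41,10],"dr": [0,0,-7]},{"delta_pos": [0,41,10],"dr": [0,0,-7]},{"delta_pos": [0,41,10],"dr": [0,0,-7]},{"delta_pos": [0,41,0],"dr": [0,0,-7]},{"delta_pos": [0,41,0],"dr": [0,0,-7]},{"delta_pos": [0,41,0],"dr": [0,0,-7]},{"delta_pos": [0,41,0],"dr": [0,0,-7]},{"delta_pos": [0,41,0],"dr": [0,0,-7]},{"delta_pos": [0,41,0],"dr": [0,0,-7]},{"delta_pos": [0,41,0],"dr": [0,0,-7]},{"delta_pos": [0,41,0],"dr": [0,0,-7]},{"delta_pos": [0,41,0],"dr": [0,0,-7]},{"delta_pos": [0,41,0],"dr": [0,0,-7]},{"delta_pos": [0,0,0],"dr": [0,0,0]}])

```text
time_s: 8.85
position: [0.5052, 0.2554, 0.2989]
tool_rot: [[0.961, -0.277, -0.0], [-0.277, -0.961, 0.001], [-0.001, -0.001, -1.0]]
ft_force: [0.6, -0.6, 0.1]
grip_width: 0.0855
```

Request:
arm_command(steps=[{"delta_pos": [0,0,0],"dr": [0,0,0]},{"delta_pos": [0,0,0],"dr": [0,0,0]}])

```text
time_s: 9.05
position: [0.5061, 0.2508, 0.2993]
tool_rot: [[0.961, -0.277, -0.0], [-0.277, -0.961, -0.0], [-0.0, 0.0, -1.0]]
ft_force: [0.4, -0.0, 0.5]
grip_width: 0.0852
```

Run:
```python
from h import *
grab('wrist','e1.png'); grab('side','e2.png'); grab('scene','e3.png')
```

```text
(no output)
```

View pics/e1.png

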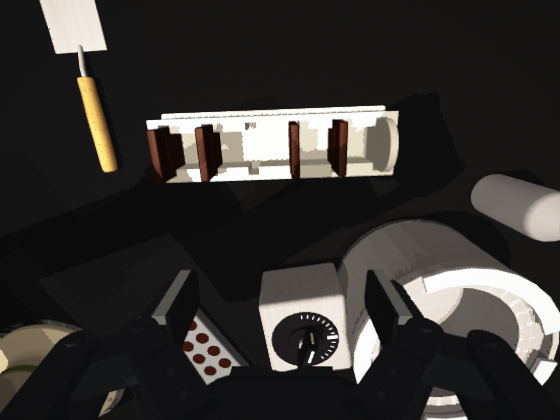

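Plaques show at u≈155, 205, 294 and 340, with the scraper at u≈388. I'll get rack corners and plaque tops from a 4× crop.

Run:
```python
from h import *
im=cv2.imread('pics/e1.png');cv2.imwrite('pics/e1c.png',cv2.resize(np.clip(im[95:200,140:405].astype(float)*1.6,0,255).astype(np.uint8),None,fx=3,fy=3,interpolation=cv2.INTER_CUBIC))
```

```text
(no output)
```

View pics/e1c.png

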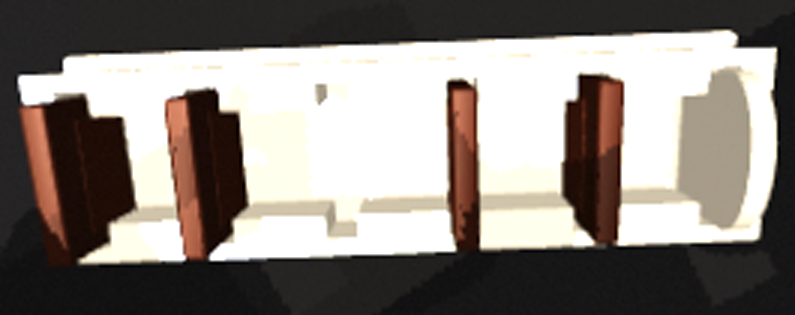

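Run:
```python
from h import *
w=env.get_calibration('wrist')
f=lambda p,z:onz(w,p[0]/3+140,p[1]/3+95,z)[:2]*1000
P={1:((35,106),(63,263)),2:((179,98),(197,259)),4:((462,84),(467,250)),5:((611,79),(606,241))}
X={1:-130,2:-78,4:26,5:78}
C=[];
for k,(a,b) in P.items():
    A,B=f(a,.094),f(b,.094);C.append((A+B)/2);d=A-B;print(k,A.round(1),B.round(1),'mid',C[-1].round(1),np.linalg.norm(d).round(1),np.degrees(np.arctan2(d[1],d[0])).round(1))
C=np.array(C);x=np.array(list(X.values()));px=np.polyfit(x,C[:,0],1);py=np.polyfit(x,C[:,1],1)
print('axis',px[0],py[0],np.hypot(px[0],py[0]),np.degrees(np.arctan2(py[0],px[0])),'centre',px[1],py[1])
for k,v in X.items():print(k,np.polyval(px,v).round(1),np.polyval(py,v).round(1))
c=[f(p,.055) for p in((18,75),(776,47),(764,238))];print('corners',c)
```

```text
1 [389.7 349.7] [375.7 294. ] mid [382.7 321.9] 57.4 75.9
2 [440.  338.2] [424.9 281.4] mid [432.5 309.8] 58.7 75.2
4 [538.2 314.8] [524.2 256.4] mid [531.2 285.6] 60.1 76.5
5 [589.3 301.8] [575.3 245.2] mid [582.3 273.5] 58.3 76.1
axis 0.9576863148323479 -0.2327365475771132 0.9855604386313793 -13.659208639953807 centre 507.06058864785757 291.64078280264283
1 382.6 321.9
2 432.4 309.8
4 532.0 285.6
5 581.8 273.5
corners [array([371.47428412, 364.51886485]), array([660.9253423 , 291.75896666]), array([644.77937599, 217.49478411])]
```

Rack axis is −14°, centre (507,292). Going for plaque 5 at (583,273).

Request:
arm_command(grip=0.38, squeeze=40, steps=[{"delta_pos": [26,8,-20],"dr": [0,0,2.1]},{"delta_pos": [26,8,-30],"dr": [0,0,0]},{"delta_pos": [24.6,6.3,-40],"dr": [0,0,0]},{"delta_pos": [0,0,-40],"dr": [0,0,0]},{"delta_pos": [0,0,0],"dr": [0,0,0]},{"delta_pos": [0,0,-40],"dr": [0,0,0]},{"delta_pos": [0,0,-30],"dr": [0,0,0]},{"delta_pos": [0,0,-14],"dr": [0,0,0]},{"delta_pos": [0,0,0],"dr": [0,0,0]}])

```text
time_s: 10.1
position: [0.5826, 0.2735, 0.0856]
tool_rot: [[0.97, -0.242, -0.001], [-0.242, -0.97, -0.0], [-0.001, 0.0, -1.0]]
ft_force: [-0.1, 0.4, 0.1]
grip_width: 0.0322
```

Request:
arm_command(grip=0, steps=[{"delta_pos": [0,0,0],"dr": [0,0,0]},{"delta_pos": [0,0,0],"dr": [0,0,0]},{"delta_pos": [0,0,0],"dr": [0,0,0]},{"delta_pos": [0,0,0],"dr": [0,0,0]},{"delta_pos": [0,0,0],"dr": [0,0,0]}])

```text
time_s: 10.6
position: [0.5836, 0.274, 0.0878]
tool_rot: [[0.97, -0.242, 0.004], [-0.242, -0.97, 0.001], [0.004, -0.002, -1.0]]
ft_force: [-1.1, -0.2, 7.8]
grip_width: 0.0097
```

Request:
arm_command(steps=[{"delta_pos": [0,0,20],"dr": [0,0,0]},{"delta_pos": [0,0,40],"dr": [0,0,0]},{"delta_pos": [0,0,40],"dr": [0,0,0]},{"delta_pos": [0,0,45],"dr": [0,0,0]},{"delta_pos": [0,0,40],"dr": [0,0,0]},{"delta_pos": [0,-38,0],"dr": [0,0,0]},{"delta_pos": [0,-38,0],"dr": [0,0,0]},{"delta_pos": [0,-38,0],"dr": [0,0,0]},{"delta_pos": [0,-38,0],"dr": [0,0,0]},{"delta_pos": [20,-38,0],"dr": [0,0,0]},{"delta_pos": [40,-38,0],"dr": [0,0,0]},{"delta_pos": [42,-39,0],"dr": [0,0,0]},{"delta_pos": [0,0,-30],"dr": [0,0,0]},{"delta_pos": [0,0,-30],"dr": [0,0,0]},{"delta_pos": [0,0,0],"dr": [0,0,0]}])

```text
time_s: 12.1
position: [0.6741, 0.0152, 0.2068]
tool_rot: [[0.97, -0.242, -0.007], [-0.242, -0.97, 0.001], [-0.008, 0.001, -1.0]]
ft_force: [0.2, 0.3, -0.2]
grip_width: 0.0097
```

Run:
```python
from h import *
a,_=grab('wrist');b,_=grab('scene')
cv2.imwrite('pics/f1.png',np.hstack([a[:, :],b[100:,130:430].copy() if 0 else cv2.resize(b[120:320,200:440],(504,420))])[:, :])
im=cv2.imread('pics/f1.png');cv2.imwrite('pics/f1.png',cv2.resize(im,(800,316)))
```

```text
(no output)
```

View pics/f1.png

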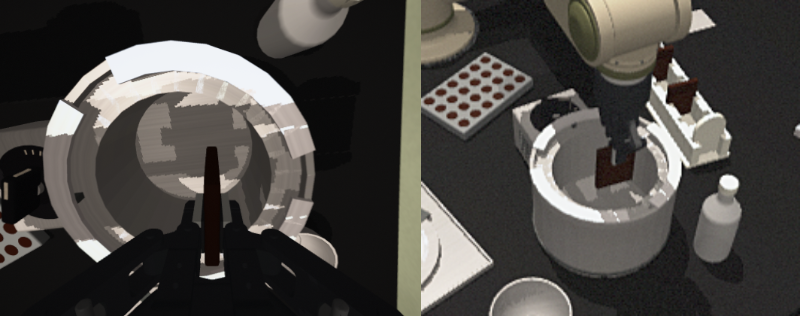

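Plaque is inside the ring, ahead of the pot's centre. Lower and release.

Request:
arm_command(steps=[{"delta_pos": [0,0,-20],"dr": [0,0,0]},{"delta_pos": [0,0,-25],"dr": [0,0,0]},{"delta_pos": [0,0,-25],"dr": [0,0,0]},{"delta_pos": [0,0,-20],"dr": [0,0,0]},{"delta_pos": [0,0,0],"dr": [0,0,0]},{"delta_pos": [0,0,0],"dr": [0,0,0]}])

```text
time_s: 12.8
position: [0.6764, 0.0154, 0.1228]
tool_rot: [[0.97, -0.242, 0.003], [-0.242, -0.97, -0.001], [0.003, -0.0, -1.0]]
ft_force: [0.4, 0.6, -0.2]
grip_width: 0.0095
```

Request:
arm_command(steps=[{"delta_pos": [8,-3,-5],"dr": [0,0,0]},{"delta_pos": [0,0,-3],"dr": [0,0,0]},{"delta_pos": [0,0,0],"dr": [0,0,0]}])

```text
time_s: 13.1
position: [0.6837, 0.0122, 0.1123]
tool_rot: [[0.97, -0.242, 0.0], [-0.242, -0.97, 0.0], [0.0, -0.0, -1.0]]
ft_force: [0.4, 0.7, -1.0]
grip_width: 0.0093
```

Request:
arm_command(grip=0.26, steps=[{"delta_pos": [0,0,0],"dr": [0,0,0]},{"delta_pos": [0,0,0],"dr": [0,0,0]},{"delta_pos": [0,0,0],"dr": [0,0,0]},{"delta_pos": [0,0,40],"dr": [0,0,0]},{"delta_pos": [0,0,40],"dr": [0,0,0]},{"delta_pos": [0,0,40],"dr": [0,0,0]},{"delta_pos": [0,0,0],"dr": [0,0,0]}])

```text
time_s: 13.8
position: [0.685, 0.0122, 0.2392]
tool_rot: [[0.97, -0.242, 0.012], [-0.242, -0.97, -0.002], [0.012, -0.001, -1.0]]
ft_force: [0.8, 0.0, 0.4]
grip_width: 0.022
```

Request:
arm_command(grip=0.38, steps=[{"delta_pos": [-40,10,0],"dr": [0,0,0]},{"delta_pos": [-30,32,0],"dr": [0,0,0]},{"delta_pos": [-20,38,0],"dr": [0,0,0]},{"delta_pos": [-20,38,0],"dr": [0,0,0]},{"delta_pos": [-20,38,0],"dr": [0,0,0]},{"delta_pos": [-10,40,0],"dr": [0,0,0]},{"delta_pos": [-6,38,0],"dr": [0,0,0]},{"delta_pos": [-6,40,0],"dr": [0,0,0]},{"delta_pos": [0,0,-30],"dr": [0,0,0]},{"delta_pos": [0,0,-30],"dr": [0,0,0]},{"delta_pos": [0,0,0],"dr": [0,0,0]},{"delta_pos": [0,0,0],"dr": [0,0,0]}])

```text
time_s: 15.0
position: [0.5316, 0.2863, 0.1728]
tool_rot: [[0.97, -0.242, -0.0], [-0.242, -0.97, -0.0], [-0.0, 0.0, -1.0]]
ft_force: [-0.3, 0.4, 0.7]
grip_width: 0.0322
```

Request:
arm_command(steps=[{"delta_pos": [1,0,-30],"dr": [0,0,0]},{"delta_pos": [0,0,-30],"dr": [0,0,0]},{"delta_pos": [0,0,-27],"dr": [0,0,0]},{"delta_pos": [0,0,0],"dr": [0,0,0]}])

```text
time_s: 15.4
position: [0.5319, 0.2858, 0.084]
tool_rot: [[0.97, -0.243, -0.003], [-0.243, -0.97, -0.001], [-0.003, 0.002, -1.0]]
ft_force: [-0.8, -0.5, -0.4]
grip_width: 0.0324
```

Request:
arm_command(grip=0, steps=[{"delta_pos": [0,0,0],"dr": [0,0,0]},{"delta_pos": [0,0,0],"dr": [0,0,0]},{"delta_pos": [0,0,0],"dr": [0,0,0]},{"delta_pos": [0,0,0],"dr": [0,0,0]},{"delta_pos": [0,0,0],"dr": [0,0,0]}])

```text
time_s: 15.9
position: [0.5335, 0.2866, 0.0876]
tool_rot: [[0.97, -0.242, 0.004], [-0.242, -0.97, 0.001], [0.004, -0.002, -1.0]]
ft_force: [-0.5, -0.4, 7.3]
grip_width: 0.0095
```

Request:
arm_command(steps=[{"delta_pos": [0,0,20],"dr": [0,0,0]},{"delta_pos": [0,0,40],"dr": [0,0,0]},{"delta_pos": [0,0,40],"dr": [0,0,0]},{"delta_pos": [0,0,44],"dr": [0,0,0]},{"delta_pos": [0,0,40],"dr": [0,0,0]},{"delta_pos": [11,-37,0],"dr": [0,0,0]},{"delta_pos": [11,-37,0],"dr": [0,0,0]},{"delta_pos": [11,-37,0],"dr": [0,0,0]},{"delta_pos": [11,-37,0],"dr": [0,0,0]},{"delta_pos": [12,-38,0],"dr": [0,0,0]},{"delta_pos": [12,-38,0],"dr": [0,0,0]},{"delta_pos": [12,-37,0],"dr": [0,0,0]},{"delta_pos": [0,0,-40],"dr": [0,0,0]},{"delta_pos": [0,0,-40],"dr": [0,0,0]},{"delta_pos": [0,0,-40],"dr": [0,0,0]},{"delta_pos": [0,0,-25],"dr": [0,0,0]},{"delta_pos": [0,0,-10],"dr": [0,0,0]},{"delta_pos": [0,0,0],"dr": [0,0,0]}])

```text
time_s: 17.7
position: [0.6124, 0.0254, 0.1142]
tool_rot: [[0.97, -0.242, -0.001], [-0.242, -0.97, 0.0], [-0.001, 0.0, -1.0]]
ft_force: [-0.1, 0.9, -0.5]
grip_width: 0.0095
```

Request:
arm_command(grip=0.26, steps=[{"delta_pos": [0,0,0],"dr": [0,0,0]},{"delta_pos": [0,0,0],"dr": [0,0,0]},{"delta_pos": [0,0,0],"dr": [0,0,0]},{"delta_pos": [0,0,40],"dr": [0,0,0]},{"delta_pos": [0,0,40],"dr": [0,0,0]},{"delta_pos": [0,0,40],"dr": [0,0,0]},{"delta_pos": [0,0,0],"dr": [0,0,0]}])

```text
time_s: 18.4
position: [0.6141, 0.0252, 0.2411]
tool_rot: [[0.97, -0.242, 0.012], [-0.242, -0.97, -0.002], [0.012, -0.001, -1.0]]
ft_force: [0.5, -0.1, 0.1]
grip_width: 0.0224
```

Request:
arm_command(grip=0.38, steps=[{"delta_pos": [-22,36,0],"dr": [0,0,0]},{"delta_pos": [-22,36,0],"dr": [0,0,0]},{"delta_pos": [-22,36,0],"dr": [0,0,0]},{"delta_pos": [-23,36,0],"dr": [0,0,0]},{"delta_pos": [-23,36,0],"dr": [0,0,0]},{"delta_pos": [-23,36,0],"dr": [0,0,0]},{"delta_pos": [-23,36,0],"dr": [0,0,0]},{"delta_pos": [-23,34,0],"dr": [0,0,0]},{"delta_pos": [0,0,-30],"dr": [0,0,0]},{"delta_pos": [0,0,-30],"dr": [0,0,0]},{"delta_pos": [0,0,0],"dr": [0,0,0]},{"delta_pos": [0,0,0],"dr": [0,0,0]}])

```text
time_s: 19.6
position: [0.4317, 0.3113, 0.175]
tool_rot: [[0.97, -0.242, 0.0], [-0.242, -0.97, 0.0], [0.0, -0.0, -1.0]]
ft_force: [-0.4, -0.5, -0.5]
grip_width: 0.032
```

Request:
arm_command(steps=[{"delta_pos": [0,0,-30],"dr": [0,0,0]},{"delta_pos": [0,0,-30],"dr": [0,0,0]},{"delta_pos": [0,0,-28],"dr": [0,0,0]},{"delta_pos": [0,0,0],"dr": [0,0,0]}])

```text
time_s: 20.0
position: [0.4311, 0.3108, 0.0852]
tool_rot: [[0.97, -0.243, -0.003], [-0.243, -0.97, -0.001], [-0.003, 0.002, -1.0]]
ft_force: [0.2, -0.2, 0.3]
grip_width: 0.0321
```

Request:
arm_command(grip=0, steps=[{"delta_pos": [0,0,0],"dr": [0,0,0]},{"delta_pos": [0,0,0],"dr": [0,0,0]},{"delta_pos": [0,0,0],"dr": [0,0,0]},{"delta_pos": [0,0,0],"dr": [0,0,0]},{"delta_pos": [0,0,0],"dr": [0,0,0]}])

```text
time_s: 20.5
position: [0.4326, 0.3118, 0.0885]
tool_rot: [[0.97, -0.242, 0.004], [-0.242, -0.97, 0.002], [0.004, -0.003, -1.0]]
ft_force: [-0.1, -0.1, 7.8]
grip_width: 0.0091
```

Run:
```python
from h import *
b,_=grab('scene','g1.png');cv2.imwrite('pics/g1c.png',cv2.resize(b[120:350,80:440],(800,511)))
```

```text
(no output)
```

View pics/g1c.png

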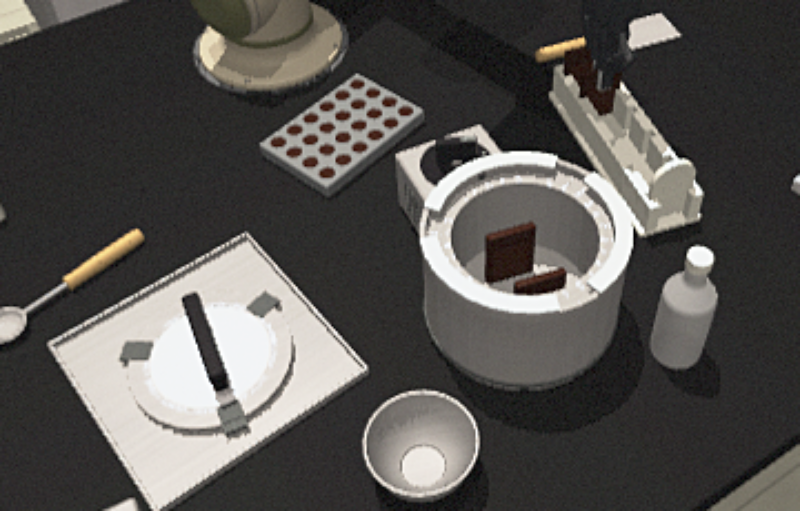

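Two plaques stand upright in the pot; the lid lies flat on the tray. Third plaque goes to the middle.

Request:
arm_command(steps=[{"delta_pos": [0,0,20],"dr": [0,0,0]},{"delta_pos": [0,0,40],"dr": [0,0,0]},{"delta_pos": [0,0,40],"dr": [0,0,0]},{"delta_pos": [0,0,44],"dr": [0,0,0]},{"delta_pos": [0,0,40],"dr": [0,0,0]},{"delta_pos": [23,-33,0],"dr": [0,0,0]},{"delta_pos": [23,-33,0],"dr": [0,0,0]},{"delta_pos": [23,-33,0],"dr": [0,0,0]},{"delta_pos": [23,-33,0],"dr": [0,0,0]},{"delta_pos": [23,-33,0],"dr": [0,0,0]},{"delta_pos": [24,-33,0],"dr": [0,0,0]},{"delta_pos": [24,-32,0],"dr": [0,0,0]},{"delta_pos": [24,-32,0],"dr": [0,0,0]},{"delta_pos": [24,-32,0],"dr": [0,0,0]},{"delta_pos": [0,0,-40],"dr": [0,0,0]},{"delta_pos": [0,0,-40],"dr": [0,0,0]},{"delta_pos": [0,0,-40],"dr": [0,0,0]},{"delta_pos": [0,0,-20],"dr": [0,0,0]},{"delta_pos": [0,0,-14],"dr": [0,0,0]},{"delta_pos": [0,0,0],"dr": [0,0,0]}])

```text
time_s: 22.55
position: [0.6417, 0.0175, 0.1152]
tool_rot: [[0.97, -0.242, -0.003], [-0.242, -0.97, 0.001], [-0.003, 0.0, -1.0]]
ft_force: [1.0, -0.4, -0.1]
grip_width: 0.0091
```

Request:
arm_command(grip=0.2, steps=[{"delta_pos": [0,0,0],"dr": [0,0,0]},{"delta_pos": [0,0,0],"dr": [0,0,0]},{"delta_pos": [0,0,0],"dr": [0,0,0]},{"delta_pos": [0,0,40],"dr": [0,0,0]},{"delta_pos": [0,0,40],"dr": [0,0,0]},{"delta_pos": [0,0,40],"dr": [0,0,0]},{"delta_pos": [0,0,0],"dr": [0,0,0]}])

```text
time_s: 23.25
position: [0.6441, 0.0172, 0.2434]
tool_rot: [[0.97, -0.242, 0.012], [-0.242, -0.97, -0.002], [0.012, -0.001, -1.0]]
ft_force: [-0.2, 0.4, 0.3]
grip_width: 0.017
```

Request:
arm_command(grip=0.38, steps=[{"delta_pos": [-26,31,0],"dr": [0,0,0]},{"delta_pos": [-26,31,0],"dr": [0,0,0]},{"delta_pos": [-26,31,0],"dr": [0,0,0]},{"delta_pos": [-26,31,0],"dr": [0,0,0]},{"delta_pos": [-26,31,0],"dr": [0,0,0]},{"delta_pos": [-26,31,0],"dr": [0,0,0]},{"delta_pos": [-26,30,0],"dr": [0,0,0]},{"delta_pos": [-26,30,0],"dr": [0,0,0]},{"delta_pos": [-26,30,0],"dr": [0,0,0]},{"delta_pos": [-27,30,0],"dr": [0,0,0]},{"delta_pos": [0,0,-30],"dr": [0,0,0]},{"delta_pos": [0,0,-30],"dr": [0,0,0]},{"delta_pos": [0,0,0],"dr": [0,0,0]},{"delta_pos": [0,0,0],"dr": [0,0,0]}])

```text
time_s: 24.65
position: [0.3817, 0.3234, 0.177]
tool_rot: [[0.97, -0.242, 0.0], [-0.242, -0.97, 0.0], [0.0, -0.0, -1.0]]
ft_force: [0.2, 0.1, 1.0]
grip_width: 0.0325
```

Request:
arm_command(steps=[{"delta_pos": [0,0,-30],"dr": [0,0,0]},{"delta_pos": [0,0,-30],"dr": [0,0,0]},{"delta_pos": [0,0,-30],"dr": [0,0,0]},{"delta_pos": [0,0,0],"dr": [0,0,0]}])

```text
time_s: 25.05
position: [0.3811, 0.3228, 0.0852]
tool_rot: [[0.97, -0.243, -0.003], [-0.243, -0.97, -0.002], [-0.003, 0.002, -1.0]]
ft_force: [0.0, 0.6, 0.0]
grip_width: 0.0324
```

Request:
arm_command(grip=0, steps=[{"delta_pos": [0,0,0],"dr": [0,0,0]},{"delta_pos": [0,0,0],"dr": [0,0,0]},{"delta_pos": [0,0,0],"dr": [0,0,0]},{"delta_pos": [0,0,0],"dr": [0,0,0]},{"delta_pos": [0,0,0],"dr": [0,0,0]}])

```text
time_s: 25.55
position: [0.3825, 0.3238, 0.0883]
tool_rot: [[0.97, -0.242, 0.004], [-0.242, -0.97, 0.002], [0.003, -0.003, -1.0]]
ft_force: [0.4, -0.5, 7.7]
grip_width: 0.0094
```

Request:
arm_command(steps=[{"delta_pos": [0,0,20],"dr": [0,0,0]},{"delta_pos": [0,0,40],"dr": [0,0,0]},{"delta_pos": [0,0,40],"dr": [0,0,0]},{"delta_pos": [0,0,44],"dr": [0,0,0]},{"delta_pos": [0,0,40],"dr": [0,0,0]},{"delta_pos": [25,-31,0],"dr": [0,0,0]},{"delta_pos": [25,-31,0],"dr": [0,0,0]},{"delta_pos": [25,-31,0],"dr": [0,0,0]},{"delta_pos": [25,-31,0],"dr": [0,0,0]},{"delta_pos": [25,-31,0],"dr": [0,0,0]},{"delta_pos": [25,-31,0],"dr": [0,0,0]},{"delta_pos": [25,-30,0],"dr": [0,0,0]},{"delta_pos": [25,-30,0],"dr": [0,0,0]},{"delta_pos": [25,-30,0],"dr": [0,0,0]},{"delta_pos": [25,-35,0],"dr": [0,0,0]},{"delta_pos": [31,0,0],"dr": [0,0,0]},{"delta_pos": [0,0,0],"dr": [0,0,0]},{"delta_pos": [0,0,0],"dr": [0,0,0]}])

```text
time_s: 27.35
position: [0.6623, 0.0124, 0.2706]
tool_rot: [[0.97, -0.242, -0.0], [-0.242, -0.97, 0.0], [-0.0, -0.0, -1.0]]
ft_force: [-1.0, 0.6, -0.9]
grip_width: 0.0093
```

Run:
```python
from h import *
a,_=grab('wrist');b,_=grab('scene')
cv2.imwrite('pics/i1.png',cv2.resize(np.hstack([a,cv2.resize(b[170:310,240:408],(504,420))]),(800,316)))
```

```text
(no output)
```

View pics/i1.png

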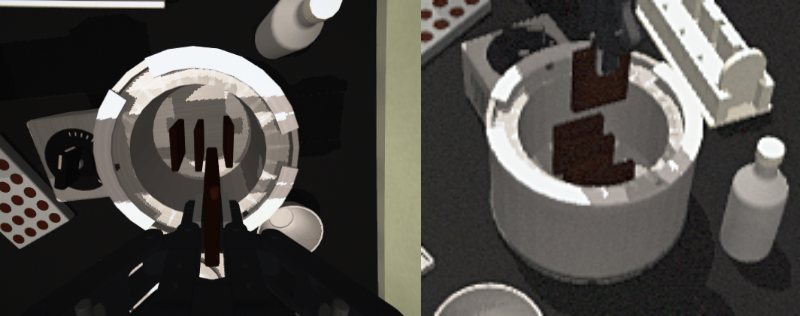

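Three plaques stand parallel and the fourth is aligned with the gap. Lower partly and drop.

Request:
arm_command(steps=[{"delta_pos": [0,0,-40],"dr": [0,0,0]},{"delta_pos": [0,0,-40],"dr": [0,0,0]},{"delta_pos": [0,0,-30],"dr": [0,0,0]},{"delta_pos": [0,0,-15],"dr": [0,0,0]},{"delta_pos": [0,0,-7],"dr": [0,0,0]},{"delta_pos": [0,0,0],"dr": [0,0,0]}])

```text
time_s: 28.05
position: [0.662, 0.0127, 0.1386]
tool_rot: [[0.97, -0.241, -0.0], [-0.241, -0.97, 0.0], [-0.0, 0.0, -1.0]]
ft_force: [0.3, -0.4, -0.0]
grip_width: 0.0094
```

Request:
arm_command(grip=0.25, steps=[{"delta_pos": [0,0,0],"dr": [0,0,0]},{"delta_pos": [0,0,0],"dr": [0,0,0]},{"delta_pos": [0,0,0],"dr": [0,0,0]},{"delta_pos": [0,0,40],"dr": [0,0,0]},{"delta_pos": [0,0,40],"dr": [0,0,0]},{"delta_pos": [0,0,40],"dr": [0,0,0]},{"delta_pos": [0,0,0],"dr": [0,0,0]}])

```text
time_s: 28.75
position: [0.6639, 0.0122, 0.2653]
tool_rot: [[0.97, -0.242, 0.012], [-0.242, -0.97, -0.002], [0.012, -0.001, -1.0]]
ft_force: [0.2, 0.6, -0.4]
grip_width: 0.0213
```

Run:
```python
from h import *
grab('wrist','j0.png')
```

Request:
arm_command(grip=1, steps=[{"delta_pos": [-12,-26,4],"dr": [0,0,7.4]},{"delta_pos": [-12,-26,4],"dr": [0,0,7.4]},{"delta_pos": [-12,-26,4],"dr": [0,0,7.4]},{"delta_pos": [-12,-26,4],"dr": [0,0,7.4]},{"delta_pos": [-12,-26,4],"dr": [0,0,7.4]},{"delta_pos": [-12,-26,0],"dr": [0,0,7.4]},{"delta_pos": [-12,-26,0],"dr": [0,0,7.4]},{"delta_pos": [-12,-26,0],"dr": [0,0,7.4]},{"delta_pos": [-12,-26,0],"dr": [0,0,7.4]},{"delta_pos": [-12,-26,0],"dr": [0,0,7.4]},{"delta_pos": [-12,-26,0],"dr": [0,0,7.4]},{"delta_pos": [-12,-26,0],"dr": [0,0,7.4]},{"delta_pos": [-12,-23,0],"dr": [0,0,7.2]},{"delta_pos": [0,0,0],"dr": [0,0,0]},{"delta_pos": [0,0,0],"dr": [0,0,0]},{"delta_pos": [0,0,0],"dr": [0,0,0]}])

```text
time_s: 30.4
position: [0.5067, -0.3218, 0.2779]
tool_rot: [[0.14, 0.99, -0.001], [0.99, -0.14, 0.001], [0.001, -0.001, -1.0]]
ft_force: [-0.7, 0.2, 0.1]
grip_width: 0.0854
```

Run:
```python
from h import *
a,_=grab('wrist','j1.png');b=cv2.imread('pics/j0.png'); s,_=grab('scene','j2.png')
cv2.imwrite('pics/jj.png',np.vstack([np.hstack([cv2.resize(a,(520,390))]),np.hstack([cv2.resize(b,(260,195)),cv2.resize(s[170:310,240:408],(260,195))])]))
```

```text
(no output)
```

View pics/jj.png

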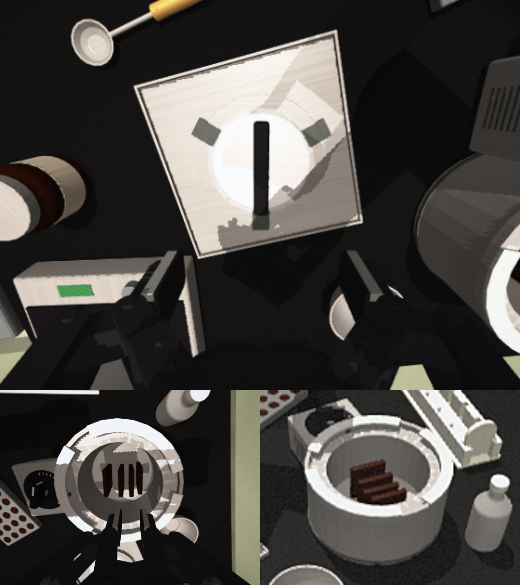

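All four plaques stand in the pot. The lid is on the tray with its handle vertical in the image (u≈281, v 130–230). Measure it.

Run:
```python
from h import *
w=env.get_calibration('wrist');g=cv2.imread('pics/j1.png').max(2)
m=(g[100:250,250:310]<40).astype(np.uint8);n,l,s,c=cv2.connectedComponentsWithStats(m)
k=1+np.argmax(s[1:,4]);print(s[k],c[k]+[250,100])
for v in range(130,240,10):
    r=np.where(m[v-100])[0]+250;print(v,(r.min(),r.max()) if len(r) else None)
y0=s[k][1]+100
f=lambda u,v,z:onz(w,u,v,z)[:2]*1000
rows=[(v,np.where(l[v-100]==k)[0].mean()+250) for v in range(y0+4,y0+92)]
p=np.polyfit(*zip(*rows),1)
A=f(np.polyval(p,y0),y0,.061);B=f(np.polyval(p,y0+90),y0+90,.061);d=(B-A)/np.linalg.norm(B-A)
print(A,A+d*62,np.degrees(np.arctan2(d[1],d[0])))
print(env.observe()['position'])
```

```text
[  23   31   17  101 1543] [281.16461439 180.37783539]
130 None
140 (np.int64(274), np.int64(289))
150 (np.int64(274), np.int64(289))
160 (np.int64(274), np.int64(289))
170 (np.int64(274), np.int64(289))
180 (np.int64(274), np.int64(288))
190 (np.int64(274), np.int64(288))
200 (np.int64(274), np.int64(288))
210 (np.int64(274), np.int64(288))
220 (np.int64(274), np.int64(288))
230 (np.int64(274), np.int64(287))
[ 445.24417484 -313.20665851] [ 506.57763983 -322.27341494] -8.40897600619791
[ 0.50686658 -0.3217648   0.27817686]
```

Lid is unmoved: (506.6,−322.3), −8.4°. Grip it again.

Request:
arm_command(steps=[{"delta_pos": [0,0,-40],"dr": [0,0,0]},{"delta_pos": [0,0,-40],"dr": [0,0,0]},{"delta_pos": [0,0,-40],"dr": [0,0,0]},{"delta_pos": [0,0,-40],"dr": [0,0,0]},{"delta_pos": [0,0,-40],"dr": [0,0,0]},{"delta_pos": [0,0,-19],"dr": [0,0,0]},{"delta_pos": [0,0,0],"dr": [0,0,0]},{"delta_pos": [0,0,0],"dr": [0,0,0]}])

```text
time_s: 31.3
position: [0.5071, -0.3225, 0.0601]
tool_rot: [[0.139, 0.99, 0.001], [0.99, -0.139, -0.001], [-0.001, 0.001, -1.0]]
ft_force: [0.0, -0.4, 0.3]
grip_width: 0.0852
```

Request:
arm_command(grip=0, squeeze=60, steps=[{"delta_pos": [0,0,0],"dr": [0,0,0]},{"delta_pos": [0,0,0],"dr": [0,0,0]},{"delta_pos": [0,0,0],"dr": [0,0,0]},{"delta_pos": [0,0,0],"dr": [0,0,0]},{"delta_pos": [0,0,0],"dr": [0,0,0]},{"delta_pos": [0,0,0],"dr": [0,0,0]},{"delta_pos": [0,0,0],"dr": [0,0,0]},{"delta_pos": [0,0,5],"dr": [0,0,0]},{"delta_pos": [0,0,10],"dr": [0,0,0]},{"delta_pos": [0,0,0],"dr": [0,0,0]}])

```text
time_s: 32.3
position: [0.5068, -0.323, 0.0754]
tool_rot: [[0.139, 0.99, 0.001], [0.99, -0.139, -0.001], [-0.001, 0.001, -1.0]]
ft_force: [-0.2, -0.1, -4.9]
grip_width: 0.0187
```

Request:
arm_command(steps=[{"delta_pos": [0,0,40],"dr": [0,0,0]},{"delta_pos": [0,0,45],"dr": [0,0,0]},{"delta_pos": [0,0,45],"dr": [0,0,0]},{"delta_pos": [0,0,45],"dr": [0,0,0]},{"delta_pos": [14,34,0],"dr": [0,0,0]},{"delta_pos": [14,34,0],"dr": [0,0,0]},{"delta_pos": [14,34,0],"dr": [0,0,0]},{"delta_pos": [14,34,0],"dr": [0,0,0]},{"delta_pos": [14,34,0],"dr": [0,0,0]},{"delta_pos": [14,34,0],"dr": [0,0,0]},{"delta_pos": [14,34,0],"dr": [0,0,0]},{"delta_pos": [14,34,0],"dr": [0,0,0]},{"delta_pos": [14,34,0],"dr": [0,0,0]},{"delta_pos": [14,34,0],"dr": [0,0,0]},{"delta_pos": [0,0,-20],"dr": [0,0,0]},{"delta_pos": [0,0,-15],"dr": [0,0,0]},{"delta_pos": [0,0,0],"dr": [0,0,0]},{"delta_pos": [0,0,0],"dr": [0,0,0]}])

```text
time_s: 34.1
position: [0.6465, 0.0172, 0.2145]
tool_rot: [[0.139, 0.99, -0.0], [0.99, -0.139, 0.0], [-0.0, -0.0, -1.0]]
ft_force: [0.3, 0.0, -5.3]
grip_width: 0.0188
```

Run:
```python
from h import *
grab('wrist','k1.png')
```

```text
(no output)
```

View pics/k1.png

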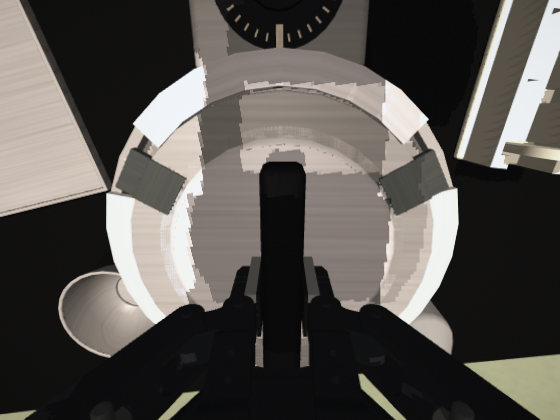

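Lugs (148,182) and (415,182) sit over the gaps, symmetric. Lower gently.

Request:
arm_command(steps=[{"delta_pos": [0,0,-6],"dr": [0,0,0]},{"delta_pos": [0,0,-6],"dr": [0,0,0]},{"delta_pos": [0,0,-5],"dr": [0,0,0]},{"delta_pos": [0,0,-4],"dr": [0,0,0]},{"delta_pos": [0,0,0],"dr": [0,0,0]}])

```text
time_s: 34.65
position: [0.6462, 0.0174, 0.1925]
tool_rot: [[0.139, 0.99, -0.001], [0.99, -0.139, 0.0], [0.0, -0.001, -1.0]]
ft_force: [-1.0, -0.6, -4.8]
grip_width: 0.0191
```

Request:
arm_command(steps=[{"delta_pos": [0,0,-2],"dr": [0,0,0]},{"delta_pos": [0,0,-2],"dr": [0,0,0]},{"delta_pos": [0,0,-1],"dr": [0,0,0]},{"delta_pos": [0,0,0],"dr": [0,0,0]}])

```text
time_s: 35.05
position: [0.6465, 0.0174, 0.1889]
tool_rot: [[0.139, 0.99, 0.001], [0.99, -0.139, -0.0], [-0.0, 0.001, -1.0]]
ft_force: [-1.3, 0.0, -0.8]
grip_width: 0.0187
```

Weight transferred at z=0.189: seated. Turn clockwise.

Request:
arm_command(steps=[{"delta_pos": [0,0,0],"dr": [0,0,-5]},{"delta_pos": [0,0,0],"dr": [0,0,-5]},{"delta_pos": [0,0,0],"dr": [0,0,-5]},{"delta_pos": [0,0,0],"dr": [0,0,-5]},{"delta_pos": [0,0,0],"dr": [0,0,-5]},{"delta_pos": [0,0,0],"dr": [0,0,-5]},{"delta_pos": [0,0,0],"dr": [0,0,-5]},{"delta_pos": [0,0,0],"dr": [0,0,-5]},{"delta_pos": [0,0,0],"dr": [0,0,-5]},{"delta_pos": [0,0,0],"dr": [0,0,-2]},{"delta_pos": [0,0,0],"dr": [0,0,-1]},{"delta_pos": [0,0,0],"dr": [0,0,0]}])

```text
time_s: 36.25
position: [0.6468, 0.0173, 0.189]
tool_rot: [[0.829, 0.559, 0.002], [0.559, -0.829, -0.0], [0.001, 0.001, -1.0]]
ft_force: [0.7, -0.1, 1.2]
grip_width: 0.0185
```

Run:
```python
from h import *
s=env.observe();print(s['wrist_torque'],s['ft_force'],s['q'])
```

```text
[0.03664626 0.03775636 0.0640848 ] [ 0.65977879 -0.12988183  1.24435376] [-8.93033688e+00  3.42517926e+01  6.35380220e+01  1.44921189e-05
  8.21218725e+01 -4.29480738e+01]
```

Request:
arm_command(steps=[{"delta_pos": [0,0,0],"dr": [0,0,-1]},{"delta_pos": [0,0,0],"dr": [0,0,-1]},{"delta_pos": [0,0,0],"dr": [0,0,0]}])

```text
time_s: 36.55
position: [0.6467, 0.0171, 0.1889]
tool_rot: [[0.848, 0.531, 0.001], [0.531, -0.848, -0.001], [0.001, 0.001, -1.0]]
ft_force: [-0.6, -1.6, 3.7]
grip_width: 0.0188
```

Run:
```python
from h import *
s=env.observe();print(s['wrist_torque'],s['ft_force'])
```

```text
[-0.34213782  0.12368901  1.13452154] [-0.5731735  -1.63319056  3.67268856]
```

Torque rises to 1.1 N m: against the stop. Release and go over the dial.

Request:
arm_command(grip=1, steps=[{"delta_pos": [0,0,0],"dr": [0,0,0]},{"delta_pos": [0,0,0],"dr": [0,0,0]},{"delta_pos": [0,0,0],"dr": [0,0,0]},{"delta_pos": [0,0,0],"dr": [0,0,0]},{"delta_pos": [0,0,0],"dr": [0,0,0]},{"delta_pos": [0,0,0],"dr": [0,0,0]},{"delta_pos": [0,0,30],"dr": [0,0,0]},{"delta_pos": [0,0,30],"dr": [0,0,0]},{"delta_pos": [0,0,30],"dr": [0,0,0]},{"delta_pos": [-17,3,0],"dr": [0,0,-7]},{"delta_pos": [-17,3,0],"dr": [0,0,-7]},{"delta_pos": [-17,3,0],"dr": [0,0,-7]},{"delta_pos": [-17,3,0],"dr": [0,0,-7]},{"delta_pos": [-17,3,0],"dr": [0,0,-7]},{"delta_pos": [-17,2,0],"dr": [0,0,-7]},{"delta_pos": [-17,2,0],"dr": [0,0,-7]},{"delta_pos": [-17,2,0],"dr": [0,0,-7]},{"delta_pos": [-16,2,0],"dr": [0,0,-7]},{"delta_pos": [-16,2,0],"dr": [0,0,-6]}])

```text
time_s: 38.45
position: [0.4777, 0.0425, 0.2784]
tool_rot: [[0.796, -0.606, 0.0], [-0.606, -0.796, 0.0], [0.0, -0.0, -1.0]]
ft_force: [1.0, 0.0, -0.5]
grip_width: 0.0852
```

Request:
arm_command(grip=0.45, steps=[{"delta_pos": [0,0,0],"dr": [0,0,0]},{"delta_pos": [0,0,0],"dr": [0,0,0]},{"delta_pos": [0,0,0],"dr": [0,0,0]},{"delta_pos": [0,0,0],"dr": [0,0,0]}])

```text
time_s: 38.85
position: [0.479, 0.0422, 0.2781]
tool_rot: [[0.799, -0.601, -0.0], [-0.601, -0.799, 0.0], [-0.0, 0.0, -1.0]]
ft_force: [-0.6, -0.9, -0.1]
grip_width: 0.0386
```

Run:
```python
from h import *
a,_=grab('wrist','m1.png'); s,_=grab('scene','m2.png')
cv2.imwrite('pics/mm.png',np.hstack([a[:, :],cv2.resize(s[170:310,240:408],(240,200)).repeat(1,0)[:200] if 0 else np.vstack([cv2.resize(s[170:310,240:408],(240,200)),np.zeros((220,240,3),np.uint8)])]))
```

```text
(no output)
```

View pics/mm.png

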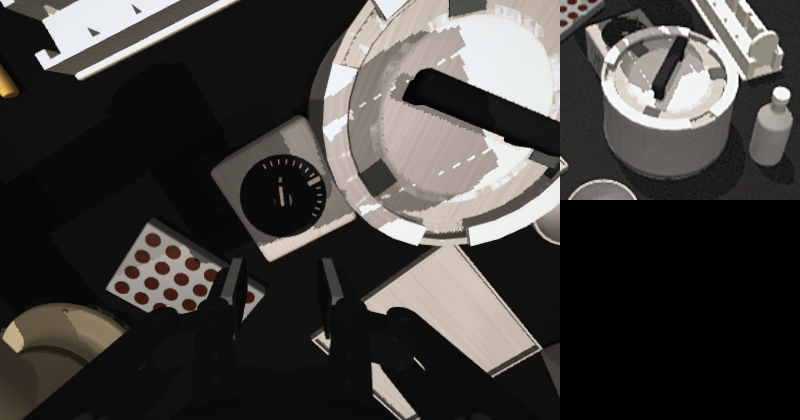

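The lid is on and flat, and the dial's line is near vertical at (281,178)–(283,206). Measure its direction and the dial's centre.

Run:
```python
from h import *
w=env.get_calibration('wrist');im=cv2.imread('pics/m1.png');g=im.max(2)
f=lambda u,v,z:onz(w,u,v,z)[:2]*1000
m=(g[170:215,265:300]>110).astype(np.uint8);n,l,s,c=cv2.connectedComponentsWithStats(m)
k=1+np.argmax(s[1:,4]);ys,xs=np.where(l==k);print(s[1:]);p=np.polyfit(ys+170,xs+265,1)
v0,v1=ys.min()+170,ys.max()+170
A=f(np.polyval(p,v0),v0,.142);B=f(np.polyval(p,v1),v1,.142);d=A-B
print('line',A,B,np.linalg.norm(d),np.degrees(np.arctan2(d[1],d[0])))
# dial disc: dark circle on console
gg=cv2.medianBlur(g,3);cs=cv2.HoughCircles(gg,cv2.HOUGH_GRADIENT,1,60,param1=80,param2=15,minRadius=35,maxRadius=52)
for u,v,r in cs[0][:5]:
    if 200<u<350 and 140<v<240: print(u,v,r,f(u,v,.1),f(u,v,.142))
M=f(314,182,.101);print('mark',M)
for q in((646.7,17.2),):
    for y in(-8.5,-9.5):print([q[0]-170*np.cos(np.radians(y)),q[1]-170*np.sin(np.radians(y))])
```

```text
[[14 17  5 19 52]]
line [488.38806137  58.0456085 ] [479.74724376  43.19656738] 17.180155732789995 59.804412031946775
283.5 195.5 42.1 [479.08825511  39.80365565] [486.19136606  49.72999449]
mark [513.33503968  32.66790839]
[np.float64(478.5673032284742), np.float64(42.3275998920338)]
[np.float64(479.0314477386707), np.float64(45.2580929963152)]
```

Request:
arm_command(grip=0.45, squeeze=40, steps=[{"delta_pos": [0,0,-30],"dr": [0,0,6]},{"delta_pos": [0,0,-30],"dr": [0,0,0]},{"delta_pos": [0,0,-30],"dr": [0,0,0]},{"delta_pos": [0,0,-30],"dr": [0,0,0]},{"delta_pos": [0,0,-15],"dr": [0,0,0]},{"delta_pos": [0,0,-7],"dr": [0,0,0]},{"delta_pos": [0,0,0],"dr": [0,0,0]},{"delta_pos": [0,0,0],"dr": [0,0,0]}])

```text
time_s: 39.75
position: [0.479, 0.0423, 0.137]
tool_rot: [[0.857, -0.515, 0.001], [-0.515, -0.857, -0.0], [0.001, -0.001, -1.0]]
ft_force: [-0.1, -0.5, 0.5]
grip_width: 0.0385
```

Request:
arm_command(grip=0, steps=[{"delta_pos": [0,0,0],"dr": [0,0,0]},{"delta_pos": [0,0,0],"dr": [0,0,0]},{"delta_pos": [0,0,0],"dr": [0,0,0]},{"delta_pos": [0,0,0],"dr": [0,0,0]},{"delta_pos": [0,0,0],"dr": [0,0,0]},{"delta_pos": [0,0,0],"dr": [0,0,0]}])

```text
time_s: 40.35
position: [0.4794, 0.042, 0.1373]
tool_rot: [[0.857, -0.515, 0.003], [-0.515, -0.857, -0.001], [0.003, -0.001, -1.0]]
ft_force: [3.1, -3.2, 6.5]
grip_width: 0.0123
```

Run:
```python
from h import *
s=env.observe();print(s['wrist_torque'],s['ft_force'],s['q'])
```

```text
[-0.35620671 -0.37359298  0.07914873] [ 3.13830767 -3.2382689   6.48520957] [-9.11595750e+00  2.22541959e+01  9.54838009e+01 -2.37196949e-02
  6.20815578e+01  2.18927571e+01]
```

Request:
arm_command(steps=[{"delta_pos": [0,0,0],"dr": [0,0,-5]},{"delta_pos": [0,0,0],"dr": [0,0,-5]},{"delta_pos": [0,0,0],"dr": [0,0,-5]},{"delta_pos": [0,0,0],"dr": [0,0,-5]},{"delta_pos": [0,0,0],"dr": [0,0,-5]},{"delta_pos": [0,0,0],"dr": [0,0,-5]},{"delta_pos": [0,0,0],"dr": [0,0,-5]},{"delta_pos": [0,0,0],"dr": [0,0,-5]},{"delta_pos": [0,0,0],"dr": [0,0,-5]},{"delta_pos": [0,0,0],"dr": [0,0,-5]},{"delta_pos": [0,0,0],"dr": [0,0,-5]},{"delta_pos": [0,0,0],"dr": [0,0,-5]},{"delta_pos": [0,0,0],"dr": [0,0,-5]},{"delta_pos": [0,0,0],"dr": [0,0,-3]},{"delta_pos": [0,0,0],"dr": [0,0,0]},{"delta_pos": [0,0,0],"dr": [0,0,0]}])

```text
time_s: 41.95
position: [0.4811, 0.0389, 0.1373]
tool_rot: [[-0.157, -0.988, 0.006], [-0.988, 0.156, -0.007], [0.006, -0.008, -1.0]]
ft_force: [7.4, -20.6, -0.5]
grip_width: 0.0123
```

Run:
```python
from h import *
s=env.observe();print(s['wrist_torque'],s['ft_force'],s['position'])
grab('wrist','n1.png')
a,_=grab('side');b,_=grab('scene')
cv2.imwrite('pics/n2.png',a);cv2.imwrite('pics/n3.png',b)
w=cv2.imread('pics/n1.png')
cv2.imwrite('pics/nn.png',np.hstack([w,np.vstack([cv2.resize(a[215:285,250:330],(240,210)),cv2.resize(b[160:230,240:320],(240,210))])]))
```

```text
[-3.56562641 -1.2420513   0.03482766] [  7.37588592 -20.58476136  -0.51232345] [0.48105457 0.03894803 0.13732971]
```

View pics/nn.png

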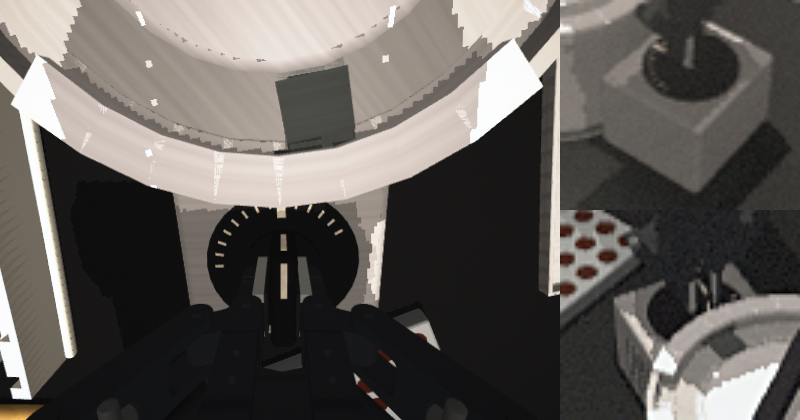

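The knob's line points straight at the broad mark. The 20 N side force means the true axis is about 3 mm towards −y, so I ease that, then check.

Request:
arm_command(squeeze=50, steps=[{"delta_pos": [1,-2,0],"dr": [0,0,0]},{"delta_pos": [0.5,-1.2,0],"dr": [0,0,0]},{"delta_pos": [0,0,0],"dr": [0,0,0]},{"delta_pos": [0,0,0],"dr": [0,0,0]}])

```text
time_s: 42.5
position: [0.4812, 0.0384, 0.1373]
tool_rot: [[-0.157, -0.988, 0.004], [-0.988, 0.157, -0.002], [0.001, -0.004, -1.0]]
ft_force: [3.0, -5.1, 5.2]
grip_width: 0.012
```

Run:
```python
from h import *
s=env.observe();print(s['wrist_torque'],s['ft_force'],s['position'],np.degrees(np.arctan2(s['tool_rot'][1][0],s['tool_rot'][0][0])))
im,w=grab('wrist','n4.png');g=im.max(2)
f=lambda u,v,z:onz(w,u,v,z)[:2]*1000
n,l,st,c=cv2.connectedComponentsWithStats((g[200:310,205:365]>120).astype(np.uint8))
for i in range(1,n):
    if 4<st[i,4]<800:
        q=c[i]+[205,200];print(st[i,2:],q.round(1),f(*q,.101).round(1),f(*q,.142).round(1))
```

```text
[-0.77256208 -0.51883416 -0.07539525] [ 3.04021899 -5.11057492  5.2178613 ] [0.48124527 0.03837657 0.13729177] -99.01641311027504
[ 6  8 22] [243.6 214.6] [512.3  55.3] [525.8  47.5]
[ 7  8 20] [320.  214.3] [505.6  12.4] [520.9  15.8]
[18  7 87] [212.4 217. ] [513.6  73.1] [526.8  60.7]
[ 7  7 20] [234.1 222.9] [508.1  61.7] [522.8  52.3]
[ 7  6 20] [330.  222.3] [499.9   7.3] [516.7  12.1]
[ 8  6 22] [226.2 232.4] [503.1  67.5] [519.1  56.5]
[ 8  6 22] [337.5 232.1] [493.1   3.6] [511.7   9.4]
[ 5 16 80] [282.  242.5] [491.6  36.5] [510.6  33.6]
[ 8  5 21] [221.1 243.1] [496.9  71.9] [514.5  59.8]
[ 8  4 21] [218.4 254.4] [489.9  75.1] [509.3  62.2]
[ 8  3 20] [218.1 265.8] [482.4  77. ] [503.8  63.6]
[  7  34 237] [282.  281.4] [465.6  40.6] [491.4  36.7]
[ 7  7 24] [261.2 296.9] [456.6  55.2] [484.7  47.5]
[ 6  7 18] [302.4 296.7] [452.6  29.7] [481.8  28.6]
[2 4 7] [363.6 301.3] [443.3  -8.1] [474.9   0.7]
```

Scale ticks are symmetric about −8.9°; the bar is at −9.0°, on the mark. Pull the knob.

Request:
arm_command(steps=[{"delta_pos": [0,0,2],"dr": [0,0,0]},{"delta_pos": [0,0,3],"dr": [0,0,0]},{"delta_pos": [0,0,3],"dr": [0,0,0]},{"delta_pos": [0,0,2],"dr": [0,0,0]},{"delta_pos": [0,0,2],"dr": [0,0,0]},{"delta_pos": [0,0,1],"dr": [0,0,0]},{"delta_pos": [0,0,0],"dr": [0,0,0]},{"delta_pos": [0,0,0],"dr": [0,0,0]}])

```text
time_s: 43.35
position: [0.4812, 0.0384, 0.1494]
tool_rot: [[-0.157, -0.988, 0.003], [-0.988, 0.157, -0.001], [0.001, -0.003, -1.0]]
ft_force: [6.3, -4.2, -3.9]
grip_width: 0.0122
```

Request:
arm_command(steps=[{"delta_pos": [0,0,1],"dr": [0,0,0]},{"delta_pos": [0,0,1],"dr": [0,0,0]},{"delta_pos": [0,0,0],"dr": [0,0,0]},{"delta_pos": [0,0,0],"dr": [0,0,0]}])

```text
time_s: 43.75
position: [0.4809, 0.0384, 0.1497]
tool_rot: [[-0.157, -0.988, 0.001], [-0.988, 0.157, -0.001], [0.001, -0.001, -1.0]]
ft_force: [11.0, -5.4, -21.2]
grip_width: 0.0122
```

Hard stop at 12 mm (21 N). Relax, release, rise.

Request:
arm_command(steps=[{"delta_pos": [0.5,-0.4,-1.2],"dr": [0,0,0]},{"delta_pos": [0.5,0,0],"dr": [0,0,0]},{"delta_pos": [0,0,0],"dr": [0,0,0]}])

```text
time_s: 44.05
position: [0.4811, 0.0384, 0.1495]
tool_rot: [[-0.156, -0.988, -0.0], [-0.988, 0.156, -0.001], [0.001, 0.0, -1.0]]
ft_force: [4.8, -5.3, -8.8]
grip_width: 0.0119
```

Request:
arm_command(grip=0.45, steps=[{"delta_pos": [0,0,0],"dr": [0,0,0]},{"delta_pos": [0,0,0],"dr": [0,0,0]},{"delta_pos": [0,0,0],"dr": [0,0,0]},{"delta_pos": [0,0,0],"dr": [0,0,0]},{"delta_pos": [0,0,0],"dr": [0,0,0]},{"delta_pos": [0,0,20],"dr": [0,0,0]},{"delta_pos": [0,0,30],"dr": [0,0,0]},{"delta_pos": [0,0,30],"dr": [0,0,0]},{"delta_pos": [0,0,40],"dr": [0,0,0]},{"delta_pos": [0,0,0],"dr": [0,0,0]},{"delta_pos": [0,0,0],"dr": [0,0,0]}])

```text
time_s: 45.15
position: [0.4809, 0.0388, 0.2703]
tool_rot: [[-0.156, -0.988, 0.001], [-0.988, 0.156, -0.0], [-0.0, -0.001, -1.0]]
ft_force: [0.3, -0.3, -0.7]
grip_width: 0.0384
```

Run:
```python
from h import *
s=env.observe();print(s['ft_force'],s['position'],s['grip_width'])
im,w=grab('wrist','o1.png');g=im.max(2); grab('scene','o2.png');grab('side','o3.png')
f=lambda u,v,z:onz(w,u,v,z)[:2]*1000
u0,v0=proj(w,[.481,.0385,.154]);print(u0,v0);u0,v0=int(u0),int(v0)
U,V=max(u0-70,0),max(v0-70,0)
n,l,st,c=cv2.connectedComponentsWithStats((g[V:v0+60,U:u0+70]>120).astype(np.uint8))
for i in range(1,n):
    if 4<st[i,4]<400:
        q=c[i]+[U,V];print(st[i,2:],q.round(1),f(*q,.101).round(1),f(*q,.154).round(1))
ys,xs=[],[]
# lid handle: compare lock angle via side-by-side lugs in m1 (no regrip since)
```

```text
[ 0.31122026 -0.28803302 -0.68910484] [0.48088809 0.0388098  0.27034745] 0.03843155288474691
281.9084355143832 213.37293165850505
[ 5 14 67] [281.  163.4] [514.4  34. ] [523.5  32.5]
[2 5 5] [274.4 163. ] [515.8  40.4] [524.7  37.8]
[2 5 5] [289.8 163. ] [513.5  25.4] [522.7  25.5]
[3 4 6] [267.2 165.3] [514.7  47.9] [523.7  43.9]
[3 5 7] [297.3 165.3] [510.   18.4] [520.   19.7]
[3 4 6] [260.  168.5] [512.7  55.5] [522.1  50.1]
[2 6 8] [223.5 188.5] [498.2  95.9] [510.3  83.1]
[ 3 19 57] [282. 202.] [474.7  39.3] [491.1  36.8]
[4 3 8] [348.9 271.4] [382.1 -22.4] [415.4 -13.6]
```

Run:
```python
from h import *
w,s,d=[cv2.imread(f'pics/o{i}.png') for i in(1,2,3)]
cv2.imwrite('pics/oo.png',np.hstack([np.vstack([cv2.resize(s[130:340,60:430],(500,284)),cv2.resize(w[100:300,150:410],(390,300))[:, :].copy() if 0 else cv2.resize(w[60:300,100:500],(500,300))]),np.vstack([cv2.resize(d[210:290,250:330],(290,290)),np.zeros((4,290,3),np.uint8),cv2.resize(cv2.imread('pics/a2.png')[210:290,250:330],(290,290))])]))
```

```text
(no output)
```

The picture limit is reached, so I make the last checks by numbers: knob height by triangulation, and the angle of the lid's pad in n1.

Run:
```python
from h import *
w=env.get_calibration('wrist');d=env.get_calibration('side')
im=cv2.imread('pics/o3.png');u,v=proj(d,[.491,.0368,.154]);ui,vi=proj(d,[.491,.0368,.142]);print('expect out',u,v,'in',ui,vi)
U,V=int(u)-12,int(v)-15;g=im.max(2)[V:V+40,U:U+24];print(g[::2,::2])
n,l,st,c=cv2.connectedComponentsWithStats((g>130).astype(np.uint8))
o1,d1=ray(w,282,202)
for i in range(1,n):
    if 3<st[i,4]<80:
        q=c[i]+[U,V];o2,d2=ray(d,*q);t=np.linalg.lstsq(np.c_[d1,-d2],o2-o1,rcond=None)[0];a,b=o1+t[0]*d1,o2+t[1]*d2
        print(st[i],q,((a+b)/2).round(4),np.linalg.norm(a-b).round(4))
# lid pad in current wrist image (z .144): expected centre at 3 lock angles r~86
gw=cv2.imread('pics/o1.png').max(2)
C=np.array([.6467,.0172])
for a in(-58.9,61.1,181.1):
    p=C+.088*np.array([np.cos(np.radians(a)),np.sin(np.radians(a))]);uv=proj(w,[*p,.144]);print(a,uv.round())
    if 0<uv[0]<560 and 0<uv[1]<420:
        x,y=uv.astype(int);m=((gw[max(y-45,0):y+45,x-60:x+60]<90)&(gw[max(y-45,0):y+45,x-60:x+60]>45)).astype(np.uint8)
        n,l,st,c=cv2.connectedComponentsWithStats(m)
        for i in range(1,n):
            if st[i,4]>150:
                q=c[i]+[x-60,max(y-45,0)];r=onz(w,*q,.144)[:2]-C;print(' pad',st[i],q,np.hypot(*r),np.degrees(np.arctan2(r[1],r[0])))
```

```text
expect out 289.1406785660164 220.17477203990762 in 289.03757541295784 223.3403587802361
[[140 177 178 177 122  61  66  58  77 101 105 102]
 [163 180 177 169  85  62  61  63  63  61  57  66]
 [179 180 194 126  83  64  66  65  58  65  71  63]
 [178 176 148  95  85  61  63  62  61  64  67  63]
 [176 154  97  90  85  60  61  64  63  65  65  63]
 [154  98  95  85  83  63  57  59  60  60  60  69]
 [101  95  90  87  76  60 115  95  59  60  67  64]
 [100  92  93  88  81 103  69 168 188  93  56  62]
 [ 94  91  87  86  92  35  44 113  57 209 190  80]
 [ 96  92  88 117 111  40  41  43  41  39 123 217]
 [ 96  88 117 136 111  35  46  45  44  46  43  36]
 [ 91 103 135 100  38  39  45  38  48  37  41  37]
 [103 133 104  64  80  44  41  42  40  43  40  38]
 [142  73  63 175  88  38  41  41  41  44  38  42]
 [109  63  51  36  41  43  43  39  40  46  43  42]
 [ 97  66  48  43  36  40  42  38  40  42  39  42]
 [101  51  46  39  38  38  44  36  41  37  34  40]
 [ 78  41  66  41  46  39  33  35  34  39  33  36]
 [106  36  69  36  37  34  40  34  39  36  41  41]
 [103  93  39  85  47  42  37  35  39  35  42  32]]
[ 0  0  8 11 57] [279.59649123 208.63157895] [0.5099 0.0403 0.1934] 0.017
[12 13 12  7 23] [294.91304348 220.65217391] [0.4833 0.0326 0.15  ] 0.0148
[ 0 18  8 10 16] [281.125 226.875] [0.4963 0.0459 0.1383] 0.0262
[ 4 25  4  2  5] [282.6 230.4] [0.4921 0.046  0.1266] 0.0249
-58.9 [ 383. -132.]
61.1 [148. -77.]
181.1 [295. 113.]
 pad [  44   22   38   40 1124] [297.28024911 109.67882562] 0.08561588678758249 -177.54399390574213
```

```bash
python3 -c "
from rig import env
print(env.close_job(), env.observe()['time_s'])"
```

```text
the job is handed in; nothing more can be done
the job is handed in; nothing more can be done
```

I completed every step in the order asked and handed the job in shortly after 45 s of robot time. `close_job()` gives no verdict, so success is judged only from my own checks.

- **Lid off:** I turned it about 45° counter-clockwise, lifted it and laid it on the tray. When I came back it had not moved: (507, −322) mm, −8.4°.
- **Plaques:** There were four, in slots 1, 2, 4 and 5. All four stood upright in the pot in the pictures taken before I closed the lid.
- **Lid back on:** It seated with its weight taken by the rim, and I turned it clockwise until the torque rose to 1.1 N m at the stop. Its lug pad last measured −177.5° against an expected −178.9°.
- **Dial:** The knob's bar was at −9.0°. The scale ticks put the melt mark at −8.9°.
- **Knob:** It came up 12 mm to a hard stop at 21 N. I let go and moved clear, and the last wrist force was below 1 N.

- **Side force while turning:** My first dial position was about 3 mm off, so turning put up to about 20 N sideways on the knob. I eased that before pulling.
- **Last checks by numbers only:** The 16-picture limit was reached, so I could not look at the final scene. A rough triangulation put the knob's line at 0.150 m, with rays 15 mm apart, so it is weak evidence. In the side view the line sits at the row expected for knob out (about 219; out 220, in 223).
- **Bystanders:** I saw no sign of any being moved, but I did not measure them at the end.

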